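# Snap a lamp tube into the test rail and slide it onto the contact

### The arm

A 6-joint arm with a two-finger parallel gripper is mounted at the origin on the work surface. World frame = base frame: x ahead of the robot, y to its left, z up, the work surface at z = 0. Lengths are in m, angles in rad, forces in N, time in s.
With the tool pointing down it reaches from about 0.35 to 0.85 m from the base axis. Payload 8.1 kg.
Tool frame: the origin (TCP) lies midway between the tips of the shut fingers; the grasp point (between the pads) lies 19 mm behind it (env.grasp_offset is the distance from the TCP to the grasp point, in m); z points along the fingers, y is the direction in which the jaws open and shut (so a half turn about z gives the same grasp; the last joint's range is limited). The gripper opens to 93 mm and grips with 3 to 60 N. Pads are 15 mm wide; open, the fingers measure 128 mm over their backs; the gripper's body (75 mm by 188 mm) begins 65 mm behind the grasp point.
Start: joints at [-0.085, 0.13, 1.488, -0, 1.523, -0.085], TCP at [0.6, 0, 0.219] pointing down, gripper open.
Joint ranges: [-2.96, 2.96], [-0.89, 2.26], [0.02, 2.5], [-1.34, 4.48], [0, 2.73], [-2.66, 2.66]. Speed limits (rad/s): [2.39, 2.39, 2.79, 3.14, 3.14, 3.14].

### API

Orientations are given as [roll, pitch, yaw] about the fixed x, y, z axes, in that order (R = Rz(yaw) Ry(pitch) Rx(roll)).
In Python, from bench import env gives the robot as it stands.
- The arm moves only by the tool move_arm, never from a script. Its argument "increments" is one flat list of numbers, 7 for each row, row after row: the opening in per cent of the stroke, from 0 (shut) to 100 (fully open), then the shift along the tool's x, y, z in mm, then the turn, a rotation vector about the tool's x, y, z in degrees. In form: [grip, tx, ty, tz, ax, ay, az, grip, tx, ty, tz, ax, ay, az, ...]. A call has 1 to 12 rows; each row is the pose to reach, as a shift and turn from the pose measured when the call began, along the tool's axes at that moment; what a row does not reach only later rows make up. A row lasts 1/10 s, in which the tool goes at most 50 mm and 8.59 degrees, less where a joint would pass 70% of its speed; a pose out of reach is approached as far as the arm can. A call with a gripper value outside its range is refused whole. The fingers move at their own pace and stop on an object; the grip force is fixed at half the most. Time passes only in rows, so rows that repeat a pose let the fingers close. It gives the time, the measured TCP pose, the force and the opening at its end, in the units of the state.
- env.state(): the state, without advancing time (a new reading comes with each control period).
- env.grab_frame(name): name is "scene" or "side" or "wrist"; returns the picture (480x640x3 uint8, red, green, blue); there is no depth.
- env.calibration(name): a dict with "camera_matrix" (3x3 intrinsics, pixels), "k1" (the pictures are not rectified: a ray, as slopes to the right and down, at radius r is drawn at 1 + k1 r^2 times it, then the intrinsics apply), "position" and "attitude" of the camera in the world. Camera axes: x right, y up, looking along -z (the intrinsics and any distortion apply to the point x, -y, -z); pixel columns grow to the right and rows downward; lengths in m; the calibration is good to about 2 mm. A picture is of the moment at which its call begins: read the wrist's pose just before it. calibration takes no time and is no camera call; for the wrist camera it gives the pose at the moment of the call.
- env.hand_in(): hands the job in, once; it reports no verdict.
The state is a dict: "time_s": time; "qpos": joint angles; "joint_vel": joint speeds; "effort": joint torques, N m; "tool_pos": TCP position; "tcp_rot": TCP orientation; "wrist_force": force on the tool from outside, world axes, zero at the start; "ft_torque": the same for the moment, N m; "grip_width": opening from 0.0 (shut) to 1.0 (fully open).
Only numpy, scipy, OpenCV 4.12 (cv2) and the standard library are available. Lean on these libraries where they do the work, as an engineer would, in place of code of your own. Each camera call takes 0.05 s, during which the arm holds its last target.

### The job

Take the lamp tube with the green end caps out of the cradle and gently snap it down into both spring clips of the test rail, still clear of the orange contact pin. Then slide it along in the clips towards the white lampholder until it has pushed the pin in and meets the rubber buffer behind it, and let go, so that it stays there. Do not force the tube, and leave the other tube, the cradle and everything else as they are.

Things in the scene. Friction and masses are not known exactly. Their poses are not given: they have to be found in the camera images.
- tube_green: Lamp tube to be fitted: rigid white cylinder with green end caps, 26 mm in diameter, 260 mm long, 130 g. Origin at its centre, on the axis; x along the axis (either end may go first, it is symmetric). It lies in the cradle with its axis 45 mm above the table. Fragile: never push it against the rail (clips, saddles, lampholder) with more than about 30 N.
- tube_yellow: The other lamp tube, the same but with yellow end caps; it stays in the cradle. Origin at its centre, on the axis.
- cradle: Fixed cardboard tray, 240 x 190 mm, 8 mm thick, with two black notched strips across it, centred 85 mm either side of its middle (30 mm wide, 43 mm high), that carry the two tubes side by side along its x, 96 mm apart. Between the strips (140 mm) the tubes are free underneath down to the tray. Origin under the centre.
- rail: Fixed test rail: aluminium base plate, 70 mm wide, 10 mm thick, from x = -150 to +215 mm, with two C-clips and a white lampholder on it. Origin on the table, midway between the clips; x along the rail towards the lampholder. A tube centred at x = -20 mm or less is clear of the contact pin wherever the lampholder stands; final centre anywhere from x = -8 to +33 mm.
- clip0 (a point): The clip at rail x = -65 mm, point on the axis of a seated tube, 45 mm above the table. Sprung steel C open upwards, 14 mm long in x; flared lips 62 mm above the table, 39 mm apart, narrowing to a 17 mm throat 53 mm high. A tube resting on the throat has its axis 64 mm high. A push of about 5 to 15 N snaps it in, one clip often after the other, onto rigid saddles, where the force jumps.
- clip1 (a point): The other clip, alike, at rail x = +65 mm. Between the clips the space below the tube is free down to the base plate. A seated tube slides along x against about 5 to 15 N of rubbing in both clips together, if it is not pressed down or pulled up meanwhile (then it binds or lifts out).
- seat (a point): Point on the axis of a fully seated tube, midway between the clips, 45 mm above the table; axes as the rail's.
- socket: Lampholder and its fixed black guide, whose origin is at rail x = 163 mm. The white lampholder, 62 mm high, was clamped by hand anywhere: this pose does not tell. The front of its black rubber buffer (2.5 N/mm, gives 5 mm) is at rail x = 126 to 160 mm; through it, on the seat axis, the orange pin sticks out 9 mm, 12 mm thick: 2 N at first, 3.8 N when in to the buffer. The clips hold it.
- disc_a: Round steel ground lamp, 116 mm across, 24 mm high, black face; origin under its centre. Leave alone.
- disc_b: Another round steel ground lamp, the same size. Leave alone.
- disc_c: A third round steel ground lamp, the same size. Leave alone.
- puck: Small round steel lamp, 64 mm across, 20 mm high, standing between the rail and the cradle; origin under its centre. Leave alone.
- stake_lamp: Black square solar lamp head, 100 x 85 x 22 mm, with a steel stake lying along its x, 260 mm overall; origin under the centre of the head. Leave alone.
- carton: Orange carton with a green top band, 100 x 160 x 90 mm; origin under its centre. Leave alone.
- driver: Screwdriver lying on the table; origin under its middle. Leave alone.

How it is judged:
By the outcome, as a careful person would: the job done as asked, in the order asked, and still so for the second after the job is handed in, with the robot touching nothing.
It also fails if it takes over 72 s, if anything falls off the work surface, if the arm or the gripper's body presses on something with over 40 N, if the wrist force passes 120 N, or if a joint passes its speed limit or range.

## Working session

There is one attempt and no reset: what is moved stays moved. The work goes in short steps, Python scripts to look and compute and a tool call to move; the robot and the scene stay as the last step left them, time stands still between calls to the robot, and variables do not carry over. Pictures are saved under pics/ and viewed, and the job is handed in when it is done.

Besides the shell and the picture viewer there is one more tool, called after ">>>" by a JSON object that holds its "api" and its "payload", one argument or row to a line. move_arm: Moves the arm, as the interface text tells. Its arguments: {"type":"object","properties":{"increments":{"type":"array","items":{"type":"number"}}},"required":["increments"]}

```bash
ls; mkdir -p pics; python3 - <<'E'
from bench import env
import cv2
for n in ["scene","side","wrist"]:
    c=env.calibration(n); print(n,c)
    cv2.imwrite(f"pics/{n}0.png",env.grab_frame(n)[:,:,::-1])
print(env.state(), env.grasp_offset)
E
```

```text
pics
scene {'camera_matrix': array([[470.70447426,   0.        , 326.79485911],
       [  0.        , 470.70447426, 238.65847896],
       [  0.        ,   0.        ,   1.        ]]), 'k1': -0.014553172190753815, 'position': array([ 1.24641476, -0.70276581,  0.85206136]), 'attitude': array([0.86473348, 0.01980611, 0.72799903])}
side {'camera_matrix': array([[538.14403867,   0.        , 331.9406148 ],
       [  0.        , 538.14403867, 236.01020452],
       [  0.        ,   0.        ,   1.        ]]), 'k1': -0.015564557227029789, 'position': array([0.40185745, 1.05318312, 0.79371452]), 'attitude': array([ 0.98337083,  0.02388844, -2.99321711])}
wrist {'camera_matrix': array([[370.59128014,   0.        , 320.72064994],
       [  0.        , 370.59128014, 236.70923608],
       [  0.        ,   0.        ,   1.        ]]), 'k1': -0.06517207205317284, 'position': array([0.59862023, 0.07330089, 0.38352013]), 'attitude': array([-2.68246895e-01,  1.54927271e-03,  2.85303078e-05])}
{'time_s': 0.15, 'qpos': array([-8.54161070e-02,  1.31005749e-01,  1.48899345e+00, -7.79418064e-06,
        1.52299884e+00, -8.53911055e-02]), 'joint_vel': array([ 0.00162354, -0.00030329, -0.0037797 ,  0.00080766, -0.00054199,
       -0.00114577]), 'effort': array([ 8.59073725e-05, -5.60473788e+01, -4.92333663e+01,  7.68201635e-02,
        3.05504061e-02, -1.41810942e-04]), 'tool_pos': array([5.99575973e-01, 4.60358894e-05, 2.17837226e-01]), 'tcp_rot': array([-3.14019173e+00, -1.12104891e-04,  1.57077162e+00]), 'wrist_force': array([ 0.4825363 , -0.34079512,  0.84951534]), 'ft_torque': array([-0.02137207,  0.04393808, -0.08335524]), 'grip_width': 1.0010824652676984} 0.0188
```

View pics/scene0.png

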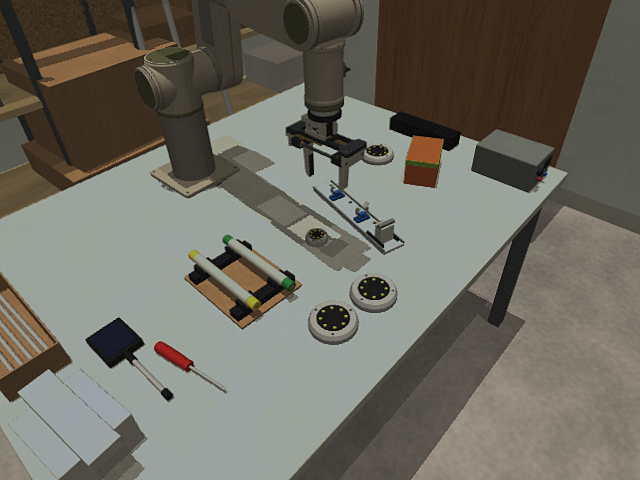

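View pics/side0.png

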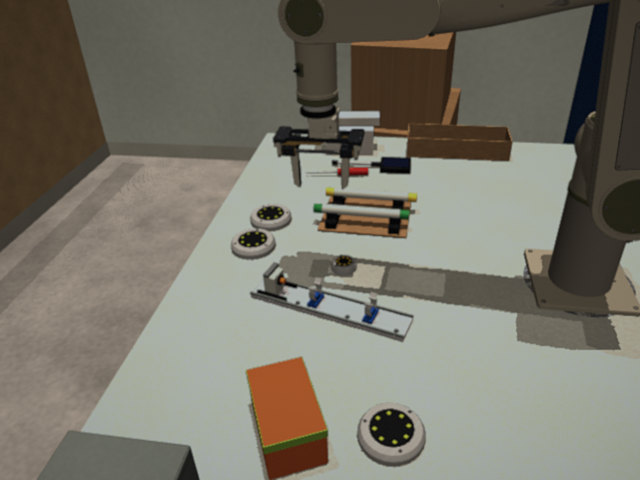

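View pics/wrist0.png

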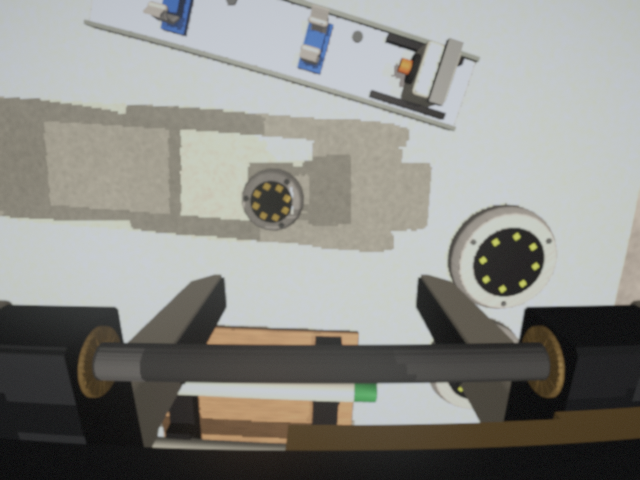

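```bash
cat > h.py <<'E'
import numpy as np, cv2
from scipy.spatial.transform import Rotation as R
def proj(c,P):
    P=np.atleast_2d(P).astype(float); r=R.from_euler('xyz',c['attitude']).as_matrix()
    q=(P-c['position'])@r; s=np.c_[q[:,0],-q[:,1]]/(-q[:,2:3])
    s=s*(1+c['k1']*(s**2).sum(1,keepdims=True)); K=c['camera_matrix']
    return np.c_[K[0,0]*s[:,0]+K[0,2],K[1,1]*s[:,1]+K[1,2]]
def back(c,uv,z):
    uv=np.atleast_2d(uv).astype(float);K=c['camera_matrix']
    n=cv2.undistortPoints(uv.reshape(-1,1,2),K,np.array([c['k1'],0,0,0.])).reshape(-1,2)
    d=np.c_[n[:,0],-n[:,1],-np.ones(len(n))]@R.from_euler('xyz',c['attitude']).as_matrix().T
    t=(z-c['position'][2])/d[:,2:3]
    return c['position']+t*d
def crop(src,x,y,w,h,f,dst):
    im=cv2.imread(src)[y:y+h,x:x+w]; cv2.imwrite(dst,cv2.resize(im,None,fx=f,fy=f,interpolation=cv2.INTER_CUBIC))
E
python3 - <<'E'
from h import *
crop('pics/wrist0.png',80,0,200,140,4,'pics/c1.png')
crop('pics/wrist0.png',280,0,200,140,4,'pics/c2.png')
crop('pics/scene0.png',180,225,130,100,6,'pics/c3.png')
crop('pics/side0.png',310,180,110,60,7,'pics/c4.png')
crop('pics/side0.png',245,255,175,85,4.5,'pics/c5.png')
E
```

```text
(no output)
```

View pics/c1.png

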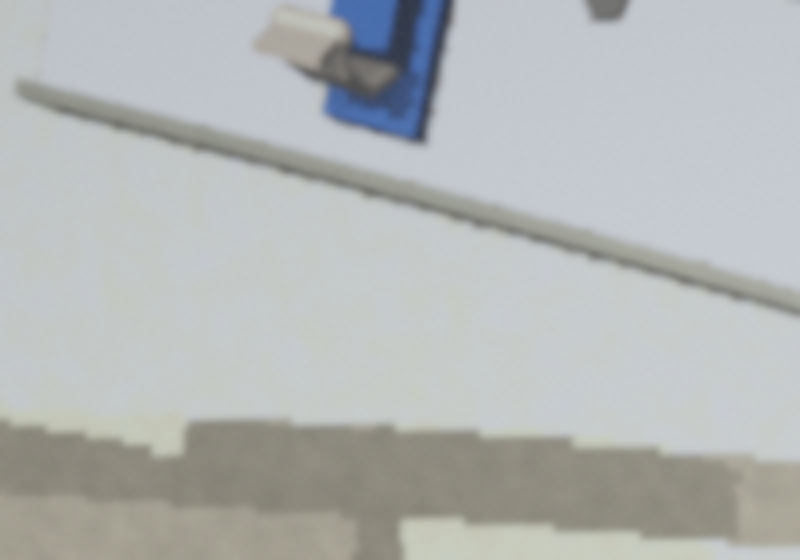

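View pics/c2.png

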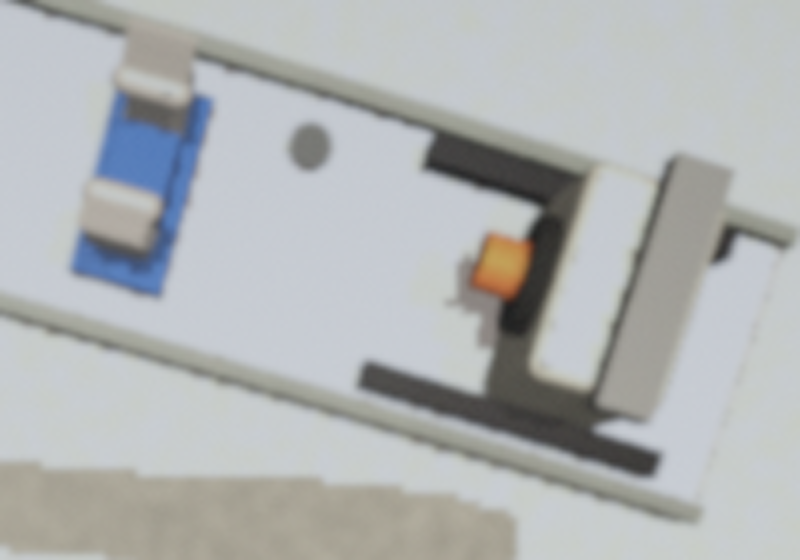

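View pics/c3.png

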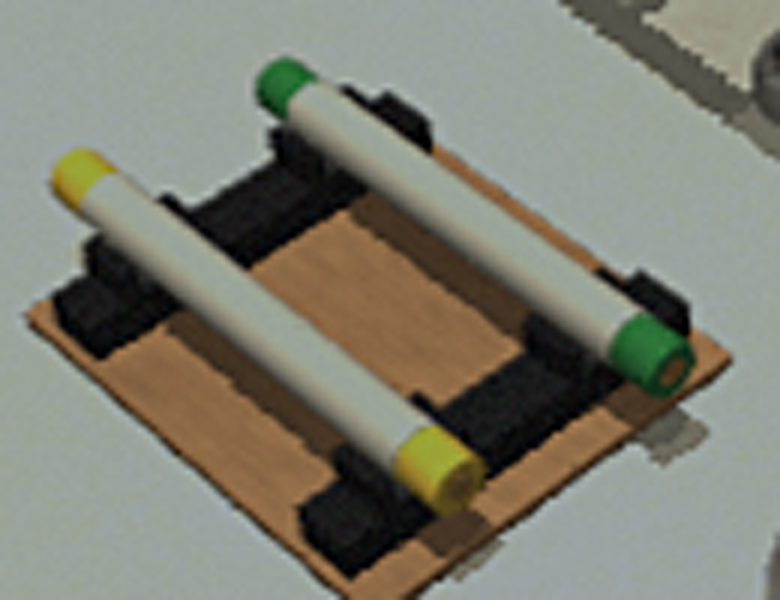

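View pics/c4.png

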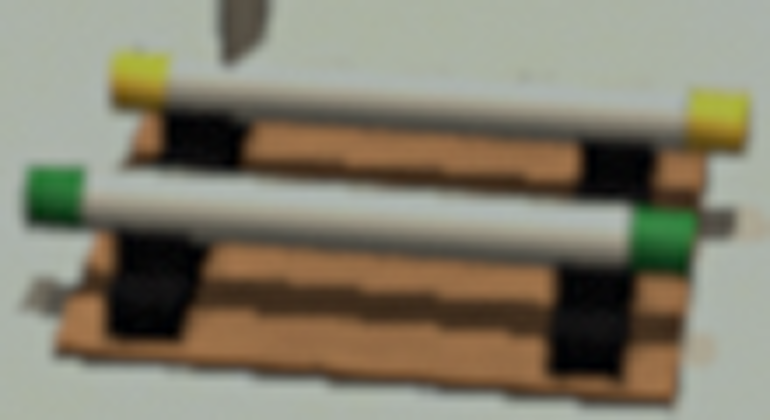

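View pics/c5.png

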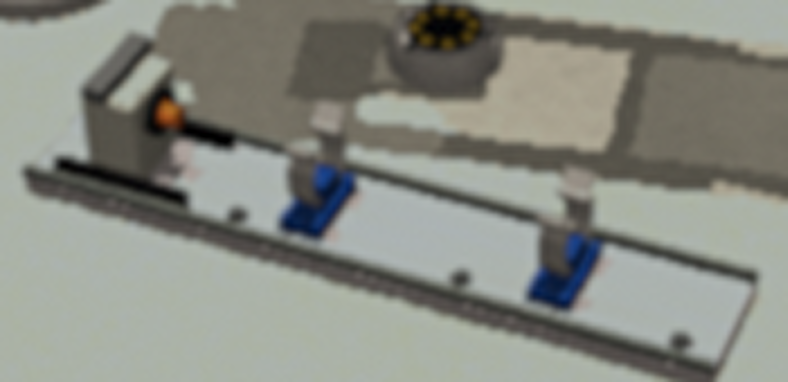

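```bash
python3 - <<'E'
from bench import env
from h import *
w,s,d=[env.calibration(n) for n in("wrist","scene","side")]
def c(x,y,f,pts): return [(x+u/f,y+v/f) for u,v in pts]
print('rail corners w',back(w,c(280,0,4,[(700,512),(795,240)])+c(80,0,4,[(18,88)]),0.01))
print('clip1 lips w',back(w,c(280,0,4,[(155,92),(123,195)]),0.053), back(w,c(280,0,4,[(160,30),(115,240)]),0.062))
print('pin tip w',back(w,c(280,0,4,[(488,262)]),0.045))
print('rail corners side',back(d,c(245,255,4.5,[(757,275),(715,372),(25,172)]),0.01))
print('pin side',back(d,c(245,255,4.5,[(172,115)]),0.045))
print('green scene',back(s,c(180,225,6,[(287,85),(652,357)]),0.045), back(s,c(180,225,6,[(68+15,180),(440,475)]),0.045))
print('green side',back(d,c(310,180,7,[(27,196),(692,240)]),0.045))
E
```

```text
rail corners w [[0.7298129  0.08116937 0.01      ]
 [0.74791847 0.1443133  0.01      ]
 [0.37449596 0.18133497 0.01      ]]
clip1 lips w [[0.59661266 0.16296491 0.053     ]
 [0.58999558 0.14316678 0.053     ]] [[0.59766254 0.17196286 0.062     ]
 [0.58857285 0.13273325 0.062     ]]
pin tip w [[0.6676269  0.13188208 0.045     ]]
rail corners side [[0.37590161 0.17759629 0.01      ]
 [0.39316063 0.2450362  0.01      ]
 [0.74422048 0.14518779 0.01      ]]
pin side [[0.66781599 0.13385562 0.045     ]]
green scene [[ 0.40548272 -0.17879363  0.045     ]
 [ 0.64728409 -0.19089671  0.045     ]] [[ 0.38776753 -0.27587051  0.045     ]
 [ 0.63014503 -0.28746384  0.045     ]]
green side [[ 0.65529029 -0.18744869  0.045     ]
 [ 0.39798572 -0.18257034  0.045     ]]
```

>>> {"api": "move_arm", "payload": {
  "increments": [80, -185, -63, 20, 0, 0, 92, 80, -185, -63, 20, 0, 0, 92, 80, -185, -63, 20, 0, 0, 92, 80, -185, -63, 20, 0, 0, 92, 80, -185, -63, 20, 0, 0, 92, 80, -185, -63, 20, 0, 0, 92, 80, -185, -63, 20, 0, 0, 92, 80, -185, -63, 20, 0, 0, 92, 80, -185, -63, 20, 0, 0, 92, 80, -185, -63, 20, 0, 0, 92, 80, -185, -63, 20, 0, 0, 92, 80, -185, -63, 20, 0, 0, 92]
}}

```text
time_s: 1.35
tool_pos: [0.5363, -0.1849, 0.1975]
tcp_rot: [-3.141, 0.002, -0.037]
wrist_force: [-0.7, -0.3, 0.1]
grip_width: 0.801
```

```bash
python3 - <<'E'
from bench import env
import cv2
c=env.calibration("wrist")
cv2.imwrite("pics/wrist1.png",env.grab_frame("wrist")[:,:,::-1])
import pickle; pickle.dump(c,open('w1.pkl','wb'))
print(env.state())
E
```

```text
{'time_s': 1.4, 'qpos': array([-4.21959313e-01,  5.48267004e-02,  1.60694573e+00, -4.57656957e-04,
        1.48177114e+00,  1.18140419e+00]), 'joint_vel': array([ 0.001276  , -0.0014789 , -0.00070813, -0.00118284, -0.00089181,
       -0.04128296]), 'effort': array([-2.71357060e-02, -5.17716014e+01, -4.89217901e+01,  3.36630782e-02,
       -5.76357718e-02,  1.00600563e+00]), 'tool_pos': array([ 0.53634589, -0.18484489,  0.19756713]), 'tcp_rot': array([-3.14127368e+00,  1.97790099e-03, -3.25257295e-02]), 'wrist_force': array([-0.23356991,  0.65224821,  0.08443994]), 'ft_torque': array([ 0.03593283,  0.05898239, -0.0069194 ]), 'grip_width': 0.7995664162088602}
```

View pics/wrist1.png

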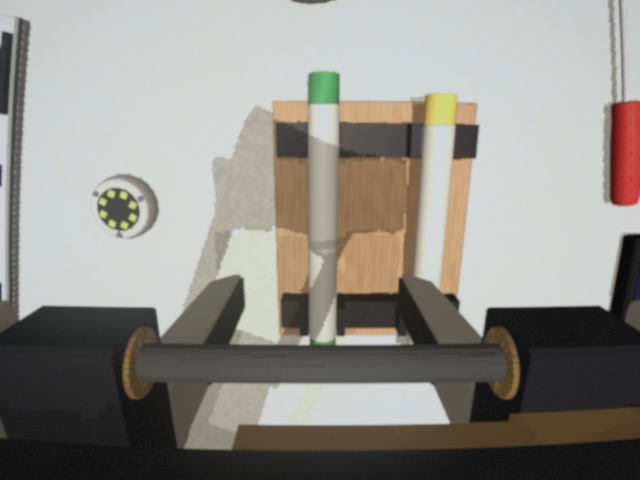

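```bash
python3 - <<'E'
from h import *
import pickle
c=pickle.load(open('w1.pkl','rb'))
crop('pics/wrist1.png',270,60,110,300,2,'pics/c6.png')
print(back(c,[(309,102),(339,102),(309,290),(336,290),(311,330),(335,330)],0.045))
E
```

```text
[[ 0.63517738 -0.17913033  0.045     ]
 [ 0.6342918  -0.20359393  0.045     ]
 [ 0.46985259 -0.17175542  0.045     ]
 [ 0.46894163 -0.19683589  0.045     ]
 [ 0.42805425 -0.17176803  0.045     ]
 [ 0.42721508 -0.19485053  0.045     ]]
```

View pics/c6.png

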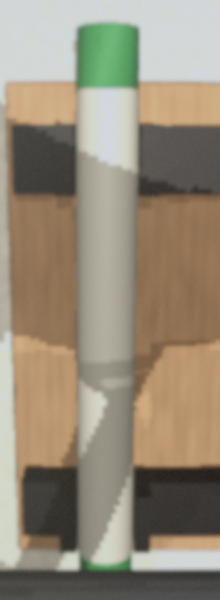

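>>> {"api": "move_arm", "payload": {
  "increments": [80, 0, 2.5, 40, 0, 0, 0.4, 80, 0, 2.5, 80, 0, 0, 0.4, 80, 0, 2.5, 120, 0, 0, 0.4, 80, 0, 2.5, 145, 0, 0, 0.4, 80, 0, 2.5, 160, 0, 0, 0.4, 80, 0, 2.5, 171, 0, 0, 0.4, 80, 0, 2.5, 171, 0, 0, 0.4, 80, 0, 2.5, 171, 0, 0, 0.4]
}}

```text
time_s: 2.2
tool_pos: [0.5369, -0.1877, 0.0279]
tcp_rot: [3.141, 0.0, -0.039]
wrist_force: [0.1, 0.8, 0.6]
grip_width: 0.796
```

```bash
python3 - <<'E'
from bench import env
import cv2
cv2.imwrite("pics/wrist2.png",env.grab_frame("wrist")[:,:,::-1])
s=env.state();print(s['tool_pos'],s['tcp_rot'],s['wrist_force'])
E
```

```text
[ 0.5371975  -0.18785474  0.02827546] [ 3.14088898e+00 -4.62617826e-04 -3.90281060e-02] [-0.07258576 -0.33404608  1.2951594 ]
```

View pics/wrist2.png

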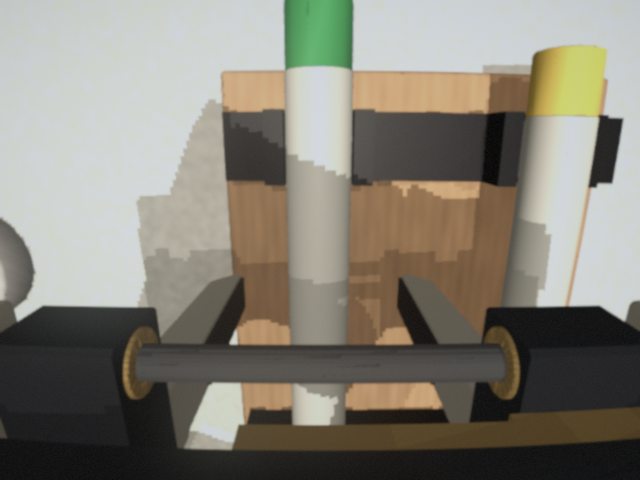

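>>> {"api": "move_arm", "payload": {
  "increments": [80, 0, 0, 2, 0, 0, 0, 20, 0, 0, 2, 0, 0, 0, 20, 0, 0, 2, 0, 0, 0, 20, 0, 0, 2, 0, 0, 0, 20, 0, 0, 2, 0, 0, 0, 20, 0, 0, 2, 0, 0, 0, 20, 0, 0, 2, 0, 0, 0, 20, 0, 0, 2, 0, 0, 0]
}}

```text
time_s: 3.05
tool_pos: [0.5372, -0.1878, 0.0262]
tcp_rot: [3.141, -0.0, -0.039]
wrist_force: [-0.3, -0.0, -0.3]
grip_width: 0.273
```

>>> {"api": "move_arm", "payload": {
  "increments": [10, 0, 0, 0, 0, 0, 0, 10, 0, 0, -20, 0, 0, 0, 10, 0, 0, -60, 0, 0, 0, 10, 0, 0, -100, 0, 0, 0, 10, 0, 0, -120, 0, 0, 0, 10, 0, 0, -120, 0, 0, 0]
}}

```text
time_s: 3.65
tool_pos: [0.5395, -0.1888, 0.1503]
tcp_rot: [3.138, -0.007, -0.039]
wrist_force: [0.1, 0.6, -1.5]
grip_width: 0.273
```

```bash
python3 - <<'E'
from bench import env
import cv2
for n in("side","scene"):cv2.imwrite(f"pics/{n}3.png",env.grab_frame(n)[:,:,::-1])
s=env.state();print(s['tool_pos'],s['tcp_rot'],s['wrist_force'],s['ft_torque'],s['grip_width'])
from h import *
crop('pics/side3.png',290,130,160,110,5,'pics/c7.png')
crop('pics/scene3.png',190,170,140,110,5.5,'pics/c8.png')
E
```

```text
[ 0.53688674 -0.18763303  0.14541977] [ 3.14108891e+00 -4.67535655e-05 -3.90318600e-02] [ 0.02223266  0.28280378 -1.66559224] [ 0.05551607  0.12921693 -0.02766277] 0.2683178063756327
```

View pics/c7.png

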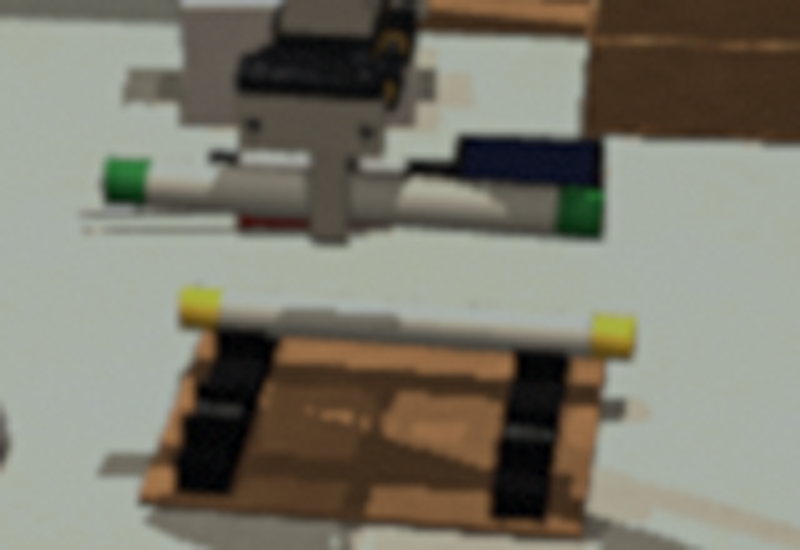

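View pics/c8.png

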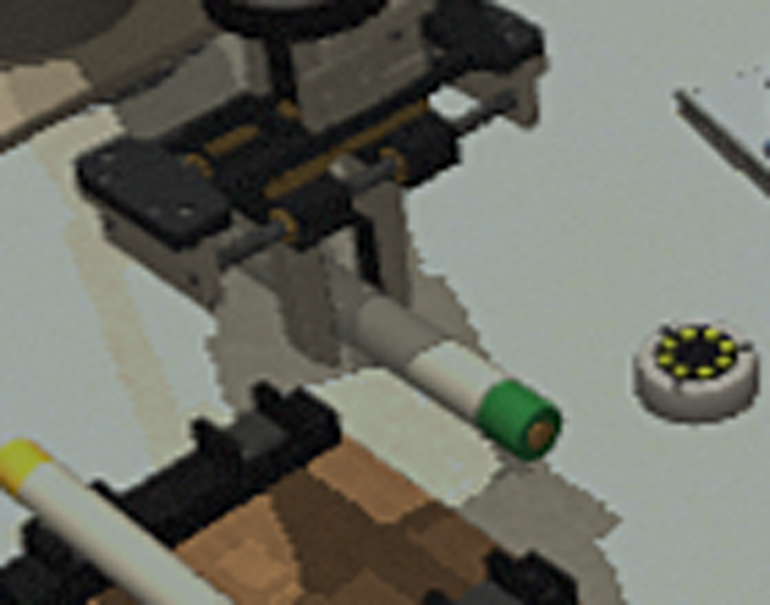

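```bash
python3 - <<'E'
from bench import env
from h import *
d=env.calibration("side")
print(back(d,[(311,166),(410.4,172.6)],.164))
E
```

```text
[[ 0.66052968 -0.2027625   0.164     ]
 [ 0.40083279 -0.19104988  0.164     ]]
```

>>> {"api": "move_arm", "payload": {
  "increments": [10, -4, -40, 0, 0, 0, 2, 10, -8, -85, 0, 0, 0, 4, 10, -14, -135, 0, 0, 0, 6, 10, -18, -185, 0, 0, 0, 8, 10, -24, -235, 0, 0, 0, 10, 10, -30, -285, 0, 0, 0, 12, 10, -35, -325, 0, 0, 0, 13.4, 10, -38, -350, 0, 0, 0, 13.4, 10, -39, -363, 0, 0, 0, 13.4, 10, -39, -363, 0, 0, 0, 13.4, 10, -39, -363, 0, 0, 0, 13.4]
}}

```text
time_s: 4.85
tool_pos: [0.5116, 0.1755, 0.144]
tcp_rot: [3.14, 0.001, -0.273]
wrist_force: [0.7, -1.1, -1.6]
grip_width: 0.272
```

```bash
python3 - <<'E'
from bench import env
import cv2,pickle
c=env.calibration("wrist")
s=env.state();print(s['time_s'],s['tool_pos'],s['tcp_rot'],s['wrist_force'],s['ft_torque'],s['grip_width'])
for n in("wrist","side","scene"):cv2.imwrite(f"pics/{n}4.png",env.grab_frame(n)[:,:,::-1])
pickle.dump(c,open('w4.pkl','wb'))
E
```

```text
4.85 [0.51161372 0.17552767 0.14397929] [ 3.13955147e+00  1.33634453e-03 -2.72923454e-01] [ 0.66789913 -1.13662533 -1.59238756] [0.07409437 0.06392494 0.00665035] 0.2716032069747126
```

View pics/wrist4.png

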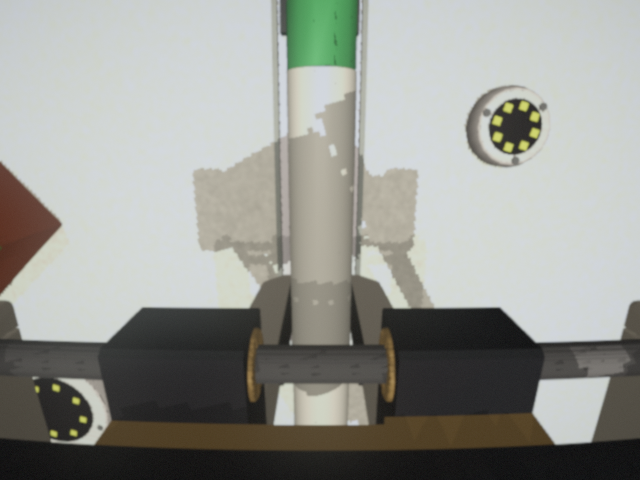

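View pics/side4.png

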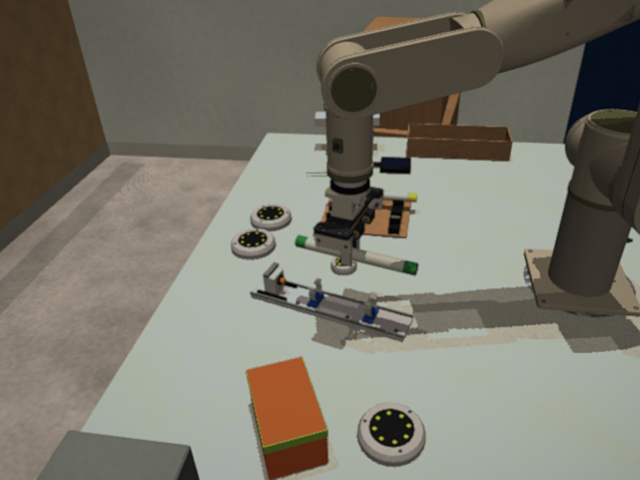

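```bash
python3 - <<'E'
from h import *
crop('pics/wrist4.png',262,0,120,150,5,'pics/c9a.png')
crop('pics/wrist4.png',262,140,120,150,5,'pics/c9b.png')
import cv2,numpy as np
a=cv2.imread('pics/c9a.png')[:,:];b=cv2.imread('pics/c9b.png')
cv2.imwrite('pics/c9.png',cv2.resize(np.hstack([a,b]),(800,500)))
E
```

```text
(no output)
```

View pics/c9.png

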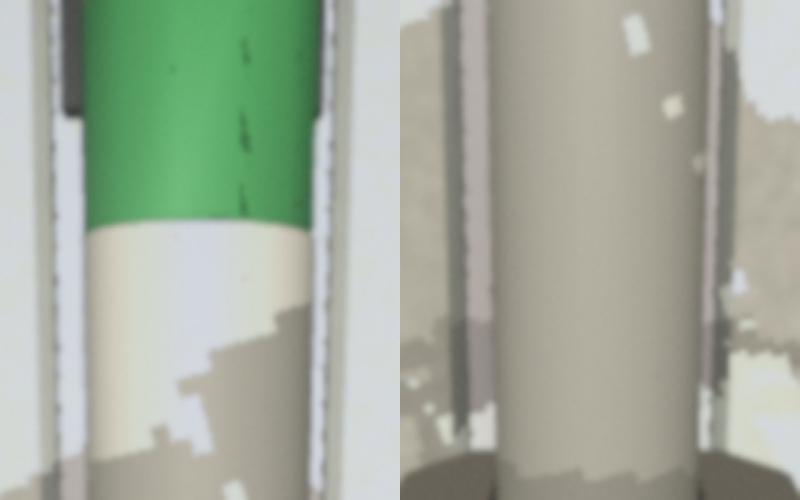

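```bash
python3 - <<'E'
from h import *
import pickle
c=pickle.load(open('w4.pkl','rb'))
t=back(c,[(321.55,75),(321.1,215)],.1628); p=back(c,[(319.6,75),(319.7,215)],.008)
print(t,p)
f=lambda a:np.degrees(np.arctan2(*(a[0]-a[1])[[1,0]]))
print(f(t),f(p))
n=np.array([np.sin(.2729),np.cos(.2729)])
print('lateral tube',[(x[:2]-t[0,:2])@n for x in np.r_[t,p]])
# tcp lateral
print('tcp',(np.array([.5116,.1755])-t[0,:2])@n)
o=np.array([.5296,.1714]); print('orig',(o-t[0,:2])@n)
E
```

```text
[[0.60232678 0.14924686 0.1628    ]
 [0.55117808 0.16372097 0.1628    ]] [[0.62448533 0.14399695 0.008     ]
 [0.51934389 0.17341486 0.008     ]]
-15.80051313127853 -15.631283579371972
lateral tube [np.float64(0.0), np.float64(0.00015261297561425767), np.float64(0.0009166635473939807), np.float64(0.000907641484666568)]
tcp 0.0008284460899918022
orig 0.0017316279048938295
```

```bash
python3 - <<'E'
from h import *
import pickle
from bench import env
c=pickle.load(open('w1.pkl','rb'))
a=back(c,[(324,103.5),(323,342)],.058); print(a,a.mean(0)); print(np.linalg.norm(a[0]-a[1]))
c=pickle.load(open('w4.pkl','rb'))
b=back(c,[(321.3,65.5)],.1758);print(b)
print(env.state()['tool_pos'])
u=np.array([.963,-.271])
print('boundary to tcp',(b[0,:2]-[.5116,.1755])@u)
E
```

```text
[[ 0.63255011 -0.19118436  0.058     ]
 [ 0.42245055 -0.183063    0.058     ]] [ 0.52750033 -0.18712368  0.058     ]
0.21025646375246101
[[0.60344729 0.14907186 0.1758    ]]
[0.51224821 0.17516314 0.14490898]
boundary to tcp 0.09561096986879955
```

>>> {"api": "move_arm", "payload": {
  "increments": [10, 0, -1, 20, 0, 0, 0, 10, 0, -1, 45, 0, 0, 0, 10, 0, -1, 65, 0, 0, 0, 10, 0, -1, 80, 0, 0, 0, 10, 0, -1, 88, 0, 0, 0, 10, 0, -1, 93, 0, 0, 0, 10, 0, -1, 94, 0, 0, 0, 10, 0, -1, 94, 0, 0, 0]
}}

```text
time_s: 5.8
tool_pos: [0.5131, 0.1761, 0.0516]
tcp_rot: [3.141, -0.001, -0.275]
wrist_force: [-0.1, 0.5, -2.1]
grip_width: 0.275
```

```bash
python3 - <<'E'
from bench import env
import cv2
for n in("side","scene"):cv2.imwrite(f"pics/{n}5.png",env.grab_frame(n)[:,:,::-1])
s=env.state();print(s['time_s'],s['tool_pos'],s['tcp_rot'],s['wrist_force'],s['ft_torque'])
n=s['tool_pos'][:2]-[.5296,.1714];print(n@[.963,-.271],n@[.271,.963])
from h import *
a=cv2.imread('pics/side5.png')[225:345,240:430];b=cv2.imread('pics/scene5.png')[130:250,290:420]
cv2.imwrite('pics/c10.png',cv2.resize(a,None,fx=4.2,fy=4.2,interpolation=2));cv2.imwrite('pics/c11.png',cv2.resize(b,None,fx=4.5,fy=4.5,interpolation=2))
E
```

```text
5.9 [0.51325067 0.17623972 0.05190763] [ 3.14137725e+00 -1.32917359e-03 -2.74567712e-01] [ 0.23304615 -0.16004786 -1.85958517] [0.03400518 0.10561248 0.04532087]
-0.01705597266741685 0.00022998504446815424
```

View pics/c10.png

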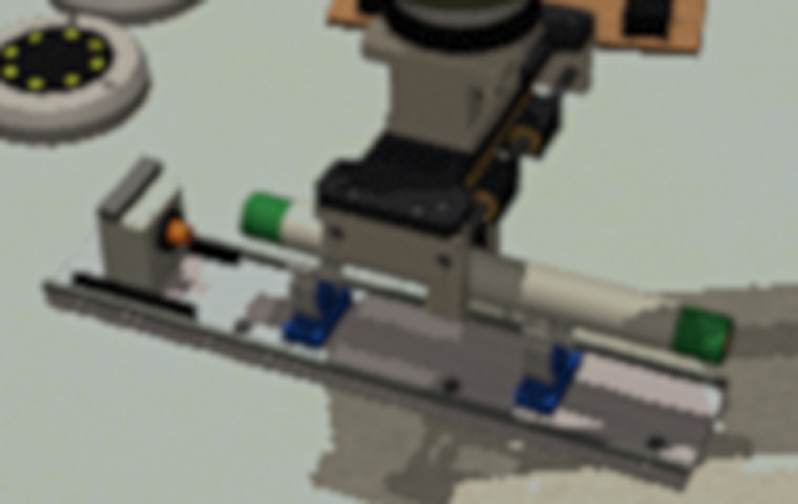

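View pics/c11.png

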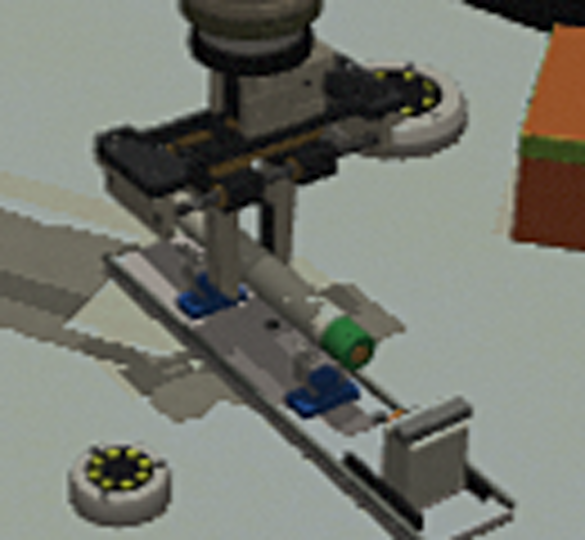

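>>> {"api": "move_arm", "payload": {
  "increments": [10, 0, 0, 2, 0, 0, 0, 10, 0, 0, 4, 0, 0, 0, 10, 0, 0, 6, 0, 0, 0, 10, 0, 0, 7, 0, 0, 0, 10, 0, 0, 7, 0, 0, 0]
}}

```text
time_s: 6.4
tool_pos: [0.5133, 0.1763, 0.0449]
tcp_rot: [3.142, -0.001, -0.275]
wrist_force: [1.0, 1.1, -1.2]
grip_width: 0.27
```

>>> {"api": "move_arm", "payload": {
  "increments": [10, 0, 0, 1, 0, 0, 0, 10, 0, 0, 2, 0, 0, 0, 10, 0, 0, 2, 0, 0, 0]
}}

```text
time_s: 6.7
tool_pos: [0.514, 0.1765, 0.0437]
tcp_rot: [-3.141, -0.003, -0.275]
wrist_force: [-1.1, 0.1, 3.5]
grip_width: 0.274
```

>>> {"api": "move_arm", "payload": {
  "increments": [10, 0, 0, 1, 0, 0, 0, 10, 0, 0, 2, 0, 0, 0, 10, 0, 0, 2, 0, 0, 0]
}}

```text
time_s: 7.0
tool_pos: [0.5148, 0.1766, 0.0427]
tcp_rot: [-3.14, -0.004, -0.275]
wrist_force: [-1.5, -1.1, 6.6]
grip_width: 0.271
```

>>> {"api": "move_arm", "payload": {
  "increments": [10, -0.5, 0, 1, 0, 0, 0, 10, -1, 0, 2, 0, 0, 0, 10, -1, 0, 2, 0, 0, 0]
}}

```text
time_s: 7.3
tool_pos: [0.515, 0.1768, 0.042]
tcp_rot: [-3.14, -0.006, -0.275]
wrist_force: [-1.4, -1.3, 8.2]
grip_width: 0.273
```

```bash
python3 - <<'E'
from bench import env
s=env.state();print(s['time_s'],s['tool_pos'],s['tcp_rot'],s['wrist_force'],s['ft_torque'])
E
```

```text
7.3 [0.51499428 0.17682608 0.04199809] [-3.13970708 -0.00628151 -0.27458472] [-1.39284687 -1.29130556  8.20605902] [-0.14054763  0.23439747 -0.02854798]
```

>>> {"api": "move_arm", "payload": {
  "increments": [10, -0.5, 0, 2, 0, -0.2, 0, 10, -1, 0, 3, 0, -0.4, 0, 10, -1, 0, 4, 0, -0.4, 0]
}}

```text
time_s: 7.6
tool_pos: [0.5156, 0.177, 0.0397]
tcp_rot: [-3.139, -0.002, -0.275]
wrist_force: [-2.8, -3.1, 11.1]
grip_width: 0.273
```

>>> {"api": "move_arm", "payload": {
  "increments": [10, -1, 1, 1, 0, 0, 0, 10, -2, 1, 2, 0, 0, 0, 10, -2, 1.5, 3, 0, 0, 0]
}}

```text
time_s: 7.9
tool_pos: [0.5153, 0.1764, 0.0386]
tcp_rot: [-3.137, -0.006, -0.275]
wrist_force: [0.6, -0.0, 10.4]
grip_width: 0.273
```

>>> {"api": "move_arm", "payload": {
  "increments": [10, -0.5, 0.3, 2, 0, -0.2, 0, 10, -1, 0.5, 3, 0, -0.4, 0, 10, -1, 0.5, 4, 0, -0.4, 0]
}}

```text
time_s: 8.2
tool_pos: [0.5155, 0.1763, 0.0359]
tcp_rot: [-3.136, -0.001, -0.275]
wrist_force: [-0.2, -1.0, 5.8]
grip_width: 0.275
```

```bash
python3 - <<'E'
from bench import env
import cv2
for n in("side","scene"):cv2.imwrite(f"pics/{n}6.png",env.grab_frame(n)[:,:,::-1])
s=env.state();print(s['time_s'],s['tool_pos'],s['tcp_rot'],s['wrist_force'],s['ft_torque'])
n=s['tool_pos'][:2]-[.5296,.1714];print(n@[.963,-.271],n@[.271,.963])
a=cv2.imread('pics/side6.png')[225:345,240:430];b=cv2.imread('pics/scene6.png')[130:250,290:420]
cv2.imwrite('pics/c12.png',cv2.resize(a,None,fx=4.2,fy=4.2,interpolation=2));cv2.imwrite('pics/c13.png',cv2.resize(b,None,fx=4.5,fy=4.5,interpolation=2))
E
```

```text
8.3 [0.51546544 0.17623159 0.03560765] [-3.13621434e+00 -1.31035124e-03 -2.74730998e-01] [ 0.72337559 -0.31798581  5.43454777] [-0.07587923 -0.18075481 -0.04742064]
-0.014920944890726089 0.0008223535866438998
```

View pics/c12.png

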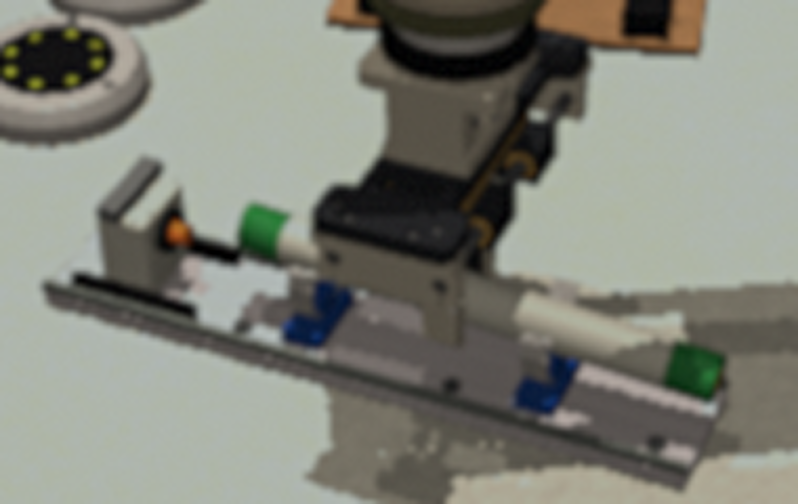

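>>> {"api": "move_arm", "payload": {
  "increments": [10, -0.5, 0, 1, 0, 0, 0, 10, -1, 0, 2, 0, 0, 0, 10, -1, 0, 3, 0, 0, 0]
}}

```text
time_s: 8.6
tool_pos: [0.5153, 0.1764, 0.0331]
tcp_rot: [-3.136, -0.003, -0.275]
wrist_force: [1.0, -1.1, 1.3]
grip_width: 0.266
```

>>> {"api": "move_arm", "payload": {
  "increments": [10, -0.3, 0, 1, 0, 0, 0, 10, -0.6, 0, 2, 0, 0, 0, 10, -0.6, 0, 3, 0, 0, 0]
}}

```text
time_s: 8.9
tool_pos: [0.5155, 0.1765, 0.0311]
tcp_rot: [-3.136, -0.004, -0.275]
wrist_force: [-1.2, -3.1, 11.0]
grip_width: 0.276
```

```bash
python3 - <<'E'
from bench import env
import cv2
for n in("side","scene"):cv2.imwrite(f"pics/{n}7.png",env.grab_frame(n)[:,:,::-1])
s=env.state();print(s['time_s'],s['tool_pos'],s['tcp_rot'],s['wrist_force'],s['ft_torque'])
n=s['tool_pos'][:2]-[.5296,.1714];print(n@[.963,-.271],n@[.271,.963])
a=cv2.imread('pics/side7.png')[225:345,240:430];b=cv2.imread('pics/scene7.png')[130:250,290:420]
cv2.imwrite('pics/c14.png',cv2.resize(a,None,fx=4.2,fy=4.2,interpolation=2));cv2.imwrite('pics/c15.png',cv2.resize(b,None,fx=4.5,fy=4.5,interpolation=2))
E
```

```text
9.0 [0.51550911 0.17648583 0.03095713] [-3.13559243 -0.00439771 -0.2747053 ] [-0.16371699 -3.50653228  7.62255597] [-0.38148161  0.05848827  0.01513562]
-0.014947786500712438 0.0010790239542896977
```

View pics/c14.png

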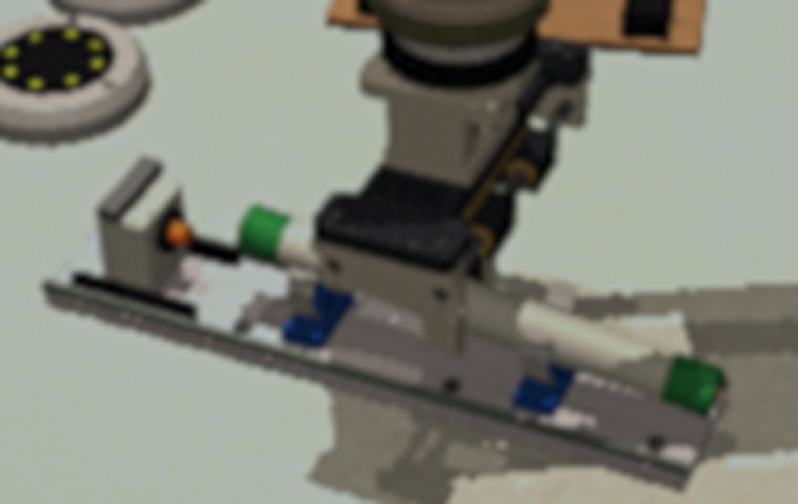

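View pics/c15.png

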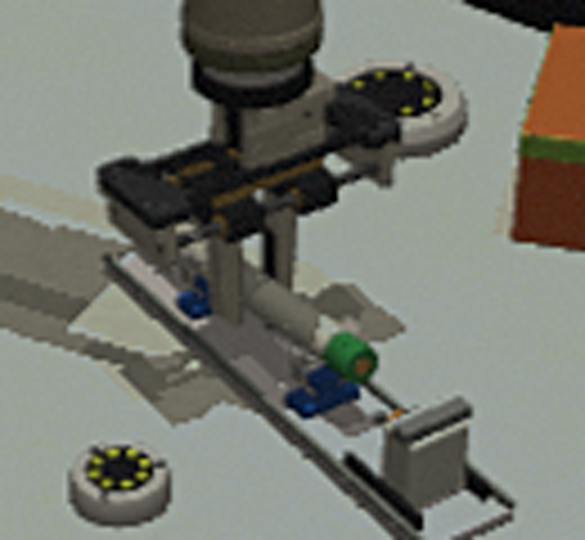

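>>> {"api": "move_arm", "payload": {
  "increments": [45, 0, 0, 0, 0, 0, 0, 45, 0, 0.7, -2, 0, 0, 0, 45, 0, 0.7, -4, 0, 0, 0, 45, 0, 0.7, -5, -0.3, -0.2, 0, 45, 10, 0.7, -5, -0.3, -0.2, 0, 45, 25, 0.7, -5, -0.3, -0.2, 0, 45, 40, 0.7, -5, -0.3, -0.2, 0, 45, 50, 0.7, -5, -0.3, -0.2, 0, 45, 53, 0.7, -5, -0.3, -0.2, 0, 45, 53, 0.7, -5, -0.3, -0.2, 0, 45, 53, 0.7, -5, -0.3, -0.2, 0]
}}

```text
time_s: 10.1
tool_pos: [0.5658, 0.1615, 0.0359]
tcp_rot: [-3.141, -0.0, -0.275]
wrist_force: [-0.6, 0.1, 0.9]
grip_width: 0.451
```

```bash
cat > look.py <<'E'
import sys,pickle
from bench import env
import cv2
k=sys.argv[1]
for n in sys.argv[2:]:
    if n=='wrist': pickle.dump(env.calibration("wrist"),open(f'w{k}.pkl','wb'))
    im=env.grab_frame(n)[:,:,::-1]; cv2.imwrite(f"pics/{n}{k}.png",im)
    if n=='side': cv2.imwrite(f'pics/cside{k}.png',cv2.resize(im[225:345,240:430],None,fx=4.2,fy=4.2,interpolation=2))
    if n=='scene': cv2.imwrite(f'pics/cscene{k}.png',cv2.resize(im[130:250,290:420],None,fx=4.5,fy=4.5,interpolation=2))
s=env.state();print(s['time_s'],s['tool_pos'],s['tcp_rot'],s['wrist_force'],s['ft_torque'],s['grip_width'])
n=s['tool_pos'][:2]-[.5296,.1714];print('rail x,lat',n@[.963,-.271],n@[.271,.963])
f=s['wrist_force'][:2];print('F rail x,lat',f@[.963,-.271],f@[.271,.963])
E
python3 look.py 8 side wrist
```

```text
10.2 [0.5657553  0.16160788 0.03605427] [-3.14096979e+00 -4.58552930e-04 -2.74370038e-01] [-0.01993736  0.16895446 -1.01279525] [0.07935452 0.08983512 0.00883811] 0.45250918176940697
rail x,lat 0.037471219706383965 0.00036827260429687404
F rail x,lat -0.06498633624974717 0.15730011915661404
```

View pics/cside8.png

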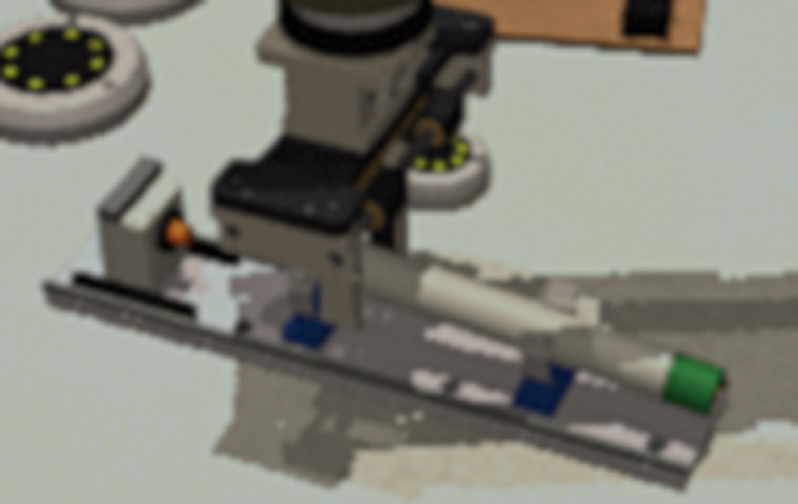

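View pics/wrist8.png

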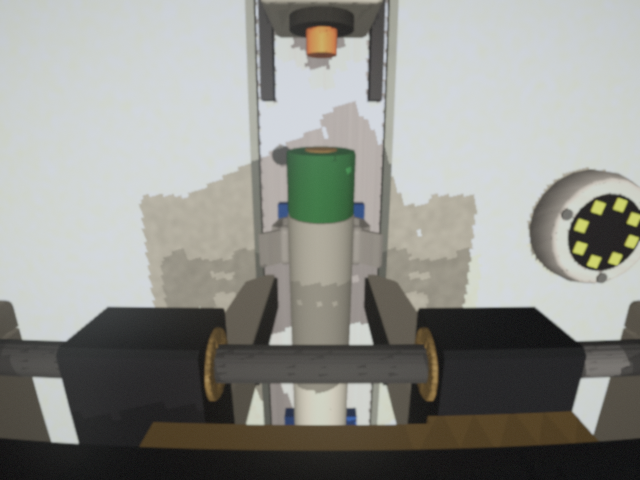

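>>> {"api": "move_arm", "payload": {
  "increments": [10, 0, 0, 0, 0, 0, 0, 10, 0, 0, 0, 0, 0, 0, 10, 0, 0, 0, 0, 0, 0, 10, 0, 0, 0, 0, 0, 0, 10, 0, 0, 0, 0, 0, 0, 10, 0, 0, 2, 0, 0, 0, 10, 0, 0, 3, 0, 0, 0]
}}

```text
time_s: 10.9
tool_pos: [0.5661, 0.1617, 0.0337]
tcp_rot: [-3.141, -0.001, -0.274]
wrist_force: [-2.6, 0.9, 7.2]
grip_width: 0.269
```

>>> {"api": "move_arm", "payload": {
  "increments": [10, 0, 0, 1, 0, 0, 0, 10, 0, 0, 2, 0, 0, 0, 10, 0, 0, 3, 0, 0, 0]
}}

```text
time_s: 11.2
tool_pos: [0.5666, 0.1617, 0.0315]
tcp_rot: [-3.14, -0.002, -0.274]
wrist_force: [-0.6, -0.8, 5.2]
grip_width: 0.268
```

>>> {"api": "move_arm", "payload": {
  "increments": [10, 0, 0, 1, 0, 0, 0, 10, 0, 0, 2, 0, 0, 0, 10, 0, 0, 3, 0, 0, 0]
}}

```text
time_s: 11.5
tool_pos: [0.5671, 0.1617, 0.0291]
tcp_rot: [-3.14, -0.003, -0.274]
wrist_force: [-1.3, -0.5, 3.3]
grip_width: 0.271
```

>>> {"api": "move_arm", "payload": {
  "increments": [10, 0, 0, 1, 0, 0, 0, 10, 0, 0, 2, 0, 0, 0, 10, 0, 0, 2, 0, 0, 0]
}}

```text
time_s: 11.8
tool_pos: [0.5674, 0.1615, 0.027]
tcp_rot: [-3.14, -0.003, -0.274]
wrist_force: [1.4, -1.6, 2.0]
grip_width: 0.272
```

>>> {"api": "move_arm", "payload": {
  "increments": [10, 0, 0, 1, 0, 0, 0, 10, 0, 0, 2, 0, 0, 0, 10, 0, 0, 2, 0, 0, 0]
}}

```text
time_s: 12.1
tool_pos: [0.5676, 0.1615, 0.0255]
tcp_rot: [-3.14, -0.004, -0.274]
wrist_force: [-2.2, -1.3, 7.0]
grip_width: 0.273
```

```bash
python3 look.py 9 side wrist
```

```text
12.2 [0.56759153 0.16148009 0.02553411] [-3.14013396 -0.00368194 -0.27436051] [-2.09564782 -0.77126249  6.36330218] [-0.17320783  0.66709196 -0.01313932] 0.272899290512513
rail x,lat 0.03927414208647171 0.0007428291628243655
F rail x,lat -1.8090967182904751 -1.31064634168166
```

View pics/cside9.png

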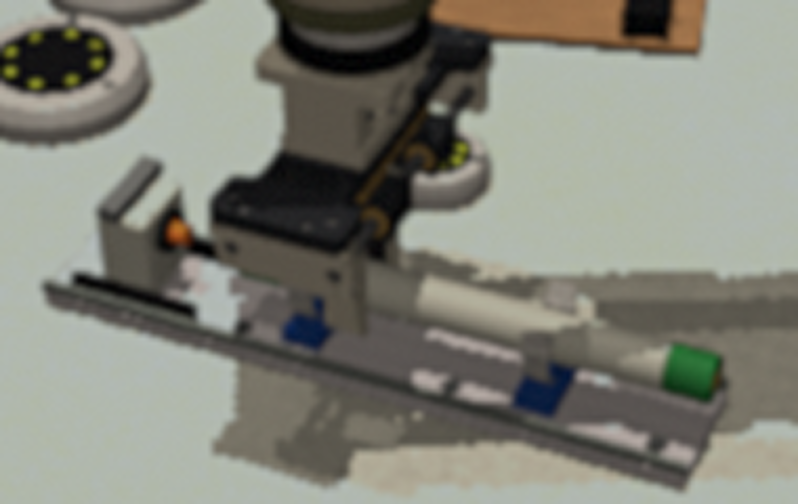

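View pics/wrist9.png

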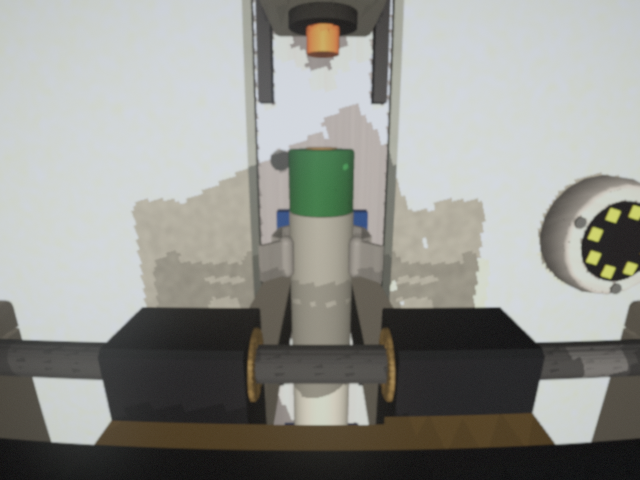

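```bash
python3 - <<'E'
from bench import env
from h import *
import cv2,pickle
d=env.calibration("side");w=pickle.load(open('w9.pkl','rb'))
o=np.array([.5296,.1714]);u=np.array([.963,-.271]);n=np.array([.271,.963])
def draw(im,c,cx,z0,col,z1=None):
    z1=z0 if z1 is None else z1
    for e,z in((-130,z0),(-115,z0+(z1-z0)*15/260),(115,z1),(130,z1)):
        a=np.linspace(0,2*np.pi,60)
        P=np.c_[(o+u*(cx+e)/1000)+np.outer(np.cos(a)*.013,n),z+np.sin(a)*.013]
        cv2.polylines(im,[np.round(proj(c,P)*16).astype(int).reshape(-1,1,2)],True,col,1,shift=4)
im=cv2.imread('pics/side9.png');im=cv2.resize(im[225:345,240:430],None,fx=4.2,fy=4.2,interpolation=2)
d2=dict(d);S=np.array([[4.2,0,-240*4.2+1.6],[0,4.2,-225*4.2+1.6],[0,0,1]]);d2['camera_matrix']=S@d['camera_matrix']
def pj(c,P): return proj(c,P)
draw(im,d2,-27,.045,(0,0,255)); 
cv2.imwrite('pics/o9.png',im)
im=cv2.imread('pics/wrist9.png');draw(im,w,-27,.045,(0,0,255));cv2.imwrite('pics/o9w.png',im[:320,200:440].repeat(2,0).repeat(2,1)[:600])
E
```

```text
(no output)
```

View pics/o9.png

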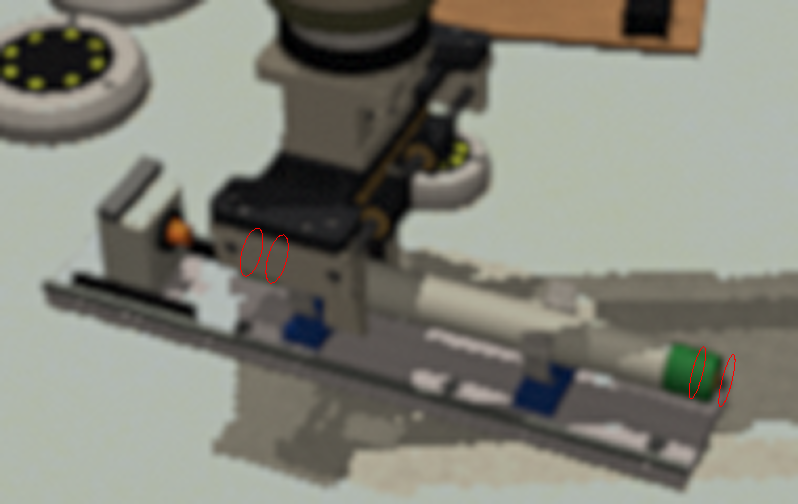

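View pics/o9w.png

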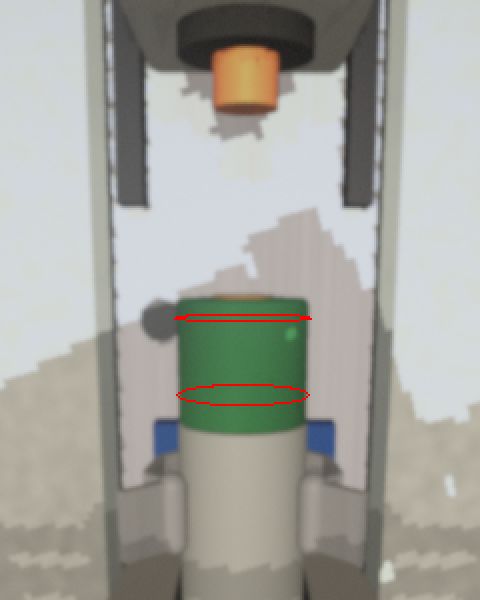

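>>> {"api": "move_arm", "payload": {
  "increments": [10, 0, 0.3, -0.5, 0, 0, 0, 45, 0, 0.3, -0.5, 0, 0, 0, 45, 0, 0.3, -0.5, 0, 0, 0, 45, 0, 0.3, -0.5, 0, -0.2, 0, 45, -15, 0.3, -0.5, 0, -0.2, 0, 45, -30, 0.3, -0.5, 0, -0.2, 0, 45, -45, 0.3, -0.5, 0, -0.2, 0, 45, -51, 0.3, -0.5, 0, -0.2, 0, 45, -51, 0.3, -0.5, 0, -0.2, 0, 45, -51, 0.3, -0.5, 0, -0.2, 0]
}}

```text
time_s: 13.2
tool_pos: [0.519, 0.175, 0.0261]
tcp_rot: [-3.14, -0.001, -0.274]
wrist_force: [1.4, 0.4, 0.5]
grip_width: 0.453
```

```bash
python3 look.py 10 side wrist
```

```text
13.3 [0.519202   0.17488629 0.02609895] [-3.13980702e+00 -8.94214685e-04 -2.74651578e-01] [0.36260664 0.11166012 0.45504397] [ 0.11233013  0.07476912 -0.00266632] 0.4529609017889077
rail x,lat -0.01095805527322835 0.0005394354110909061
F rail x,lat 0.31893029798023853 0.2057950977471811
```

View pics/cside10.png

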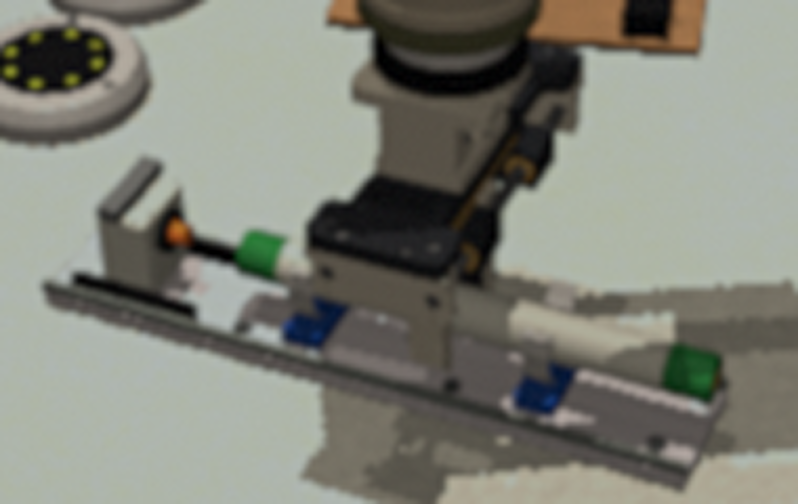

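View pics/wrist10.png

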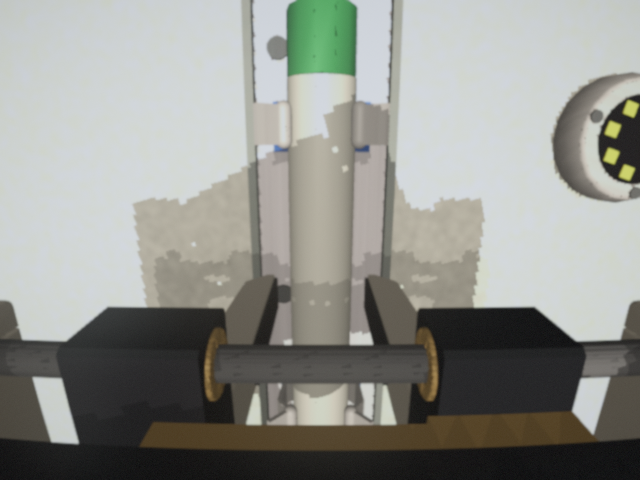

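```bash
cat > ov.py <<'E'
import sys
from bench import env
from h import *
k=sys.argv[1];cx=float(sys.argv[2])
d=env.calibration("side")
o=np.array([.5296,.1714]);u=np.array([.963,-.271]);n=np.array([.271,.963])
im=cv2.imread(f'pics/side{k}.png');im=cv2.resize(im[225:345,240:430],None,fx=4.2,fy=4.2,interpolation=2)
S=np.array([[4.2,0,-240*4.2+1.6],[0,4.2,-225*4.2+1.6],[0,0,1]]);d['camera_matrix']=S@d['camera_matrix']
a=np.linspace(0,2*np.pi,60)
for e in(-130,-105,105,130):
    P=np.c_[(o+u*(cx+e)/1000)+np.outer(np.cos(a)*.013,n),.045+np.sin(a)*.013]
    cv2.polylines(im,[np.round(proj(d,P)*16).astype(int).reshape(-1,1,2)],True,(0,0,255),1,shift=4)
cv2.imwrite(f'pics/ov{k}.png',im)
E
python3 ov.py 10 -24
python3 - <<'E'
from h import *
import pickle
w=pickle.load(open('w10.pkl','rb'))
b=back(w,[(321.5,74)],.058)[0]
print(b,(b[:2]-[.5296,.1714])@[.963,-.271]-.105)
w=pickle.load(open('w9.pkl','rb'))
b=back(w,[(321.5,215.5),(321.5,149)],.058)
print((b[:,:2]-[.5296,.1714])@[.963,-.271]-[.105,.13])
E
```

```text
[0.60826074 0.14887081 0.058     ] -0.02314429698351393
[-0.0218847  -0.02294565]
```

View pics/ov10.png

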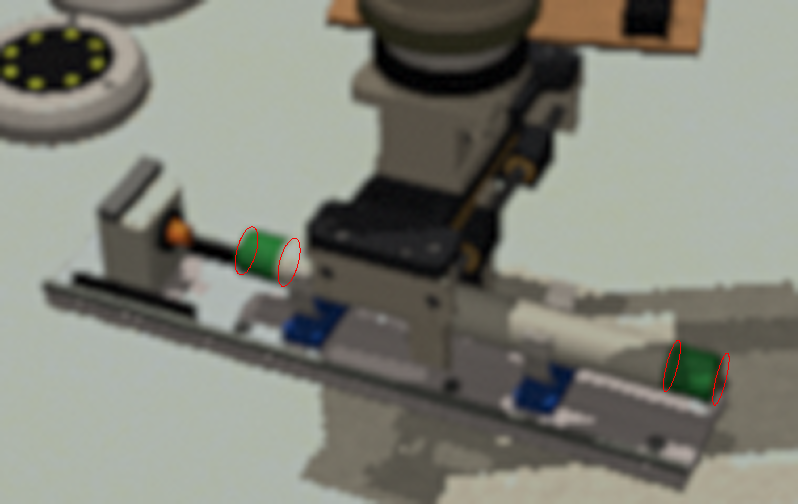

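```bash
python3 - <<'E'
from h import *
import pickle
w=pickle.load(open('w9.pkl','rb'))
for z,p in((.0455,(322,56)),(.051,(322,53.5)),(.051,(321.5,26))):
  b=back(w,[p],z)[0]; print((b[:2]-[.5296,.1714])@[.963,-.271])
E
```

```text
0.14018523741770886
0.13992964899728777
0.14896760019282368
```

>>> {"api": "move_arm", "payload": {
  "increments": [10, 0, 0, 0, 0, 0, 0, 10, 0, 0, 0, 0, 0, 0, 10, 0, 0, 0, 0, 0, 0, 10, 0, 0, 0, 0, 0, 0, 10, 0, 0, 0, 0, 0, 0]
}}

```text
time_s: 13.8
tool_pos: [0.5195, 0.1748, 0.0261]
tcp_rot: [-3.14, -0.001, -0.275]
wrist_force: [1.9, -0.2, -1.3]
grip_width: 0.273
```

>>> {"api": "move_arm", "payload": {
  "increments": [10, 4, 0, 0, 0, 0, 0, 10, 8, 0, 0, 0, 0, 0, 10, 12, 0, 0, 0, 0, 0]
}}

```text
time_s: 14.1
tool_pos: [0.528, 0.1725, 0.0259]
tcp_rot: [-3.141, 0.005, -0.274]
wrist_force: [-14.8, 3.3, 12.1]
grip_width: 0.271
```

```bash
python3 look.py 11 wrist
```

```text
14.15 [0.5288878  0.17223832 0.02602906] [-3.14042029  0.00383796 -0.27433428] [-11.33952677   2.58577915   8.74189747] [ 0.57938304  2.07132419 -0.02833015] 0.2753506379467509
rail x,lat -0.0009130316310002241 0.000614297179022923
F rail x,lat -11.620710432283603 -0.5829064303581619
```

View pics/wrist11.png

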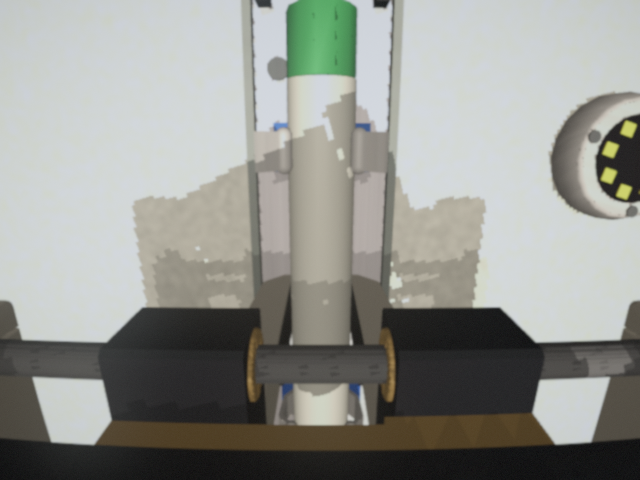

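>>> {"api": "move_arm", "payload": {
  "increments": [10, 3, 0, -1.5, 0, 0, 0, 10, 6, 0, -1.5, 0, 0, 0, 10, 9, 0, -1.5, 0, 0, 0]
}}

```text
time_s: 14.45
tool_pos: [0.5346, 0.1704, 0.0261]
tcp_rot: [3.141, 0.01, -0.274]
wrist_force: [-9.0, 3.1, 1.5]
grip_width: 0.274
```

>>> {"api": "move_arm", "payload": {
  "increments": [10, 3, 0, -0.8, 0, 0.3, 0, 10, 6, 0, -0.8, 0, 0.4, 0, 10, 9, 0, -0.8, 0, 0.4, 0]
}}

```text
time_s: 14.75
tool_pos: [0.5403, 0.1688, 0.0261]
tcp_rot: [3.14, 0.009, -0.273]
wrist_force: [-12.3, 2.9, 7.1]
grip_width: 0.27
```

>>> {"api": "move_arm", "payload": {
  "increments": [10, 3, 0, -1.5, 0, 0.3, 0, 10, 6, 0, -1.5, 0, 0.3, 0, 10, 9, 0, -1.5, 0, 0.3, 0]
}}

```text
time_s: 15.05
tool_pos: [0.546, 0.167, 0.0261]
tcp_rot: [3.139, 0.01, -0.273]
wrist_force: [-9.4, 3.5, 2.2]
grip_width: 0.268
```

```bash
python3 look.py 12 side wrist; python3 - <<'E'
import cv2
im=cv2.imread('pics/wrist12.png')[:200,200:440];cv2.imwrite('pics/cw12.png',cv2.resize(im,None,fx=3,fy=3,interpolation=2))
E
```

```text
15.15 [0.54657736 0.16682498 0.02611157] [ 3.13941466  0.00882817 -0.27311177] [-6.4403561   3.46218406 -1.02084108] [ 0.53854421  0.99005251 -0.07677733] 0.27291387982371845
rail x,lat 0.017589030864315878 0.00019512565039057038
F rail x,lat -7.140314800830616 1.5887467478632085
```

View pics/cw12.png

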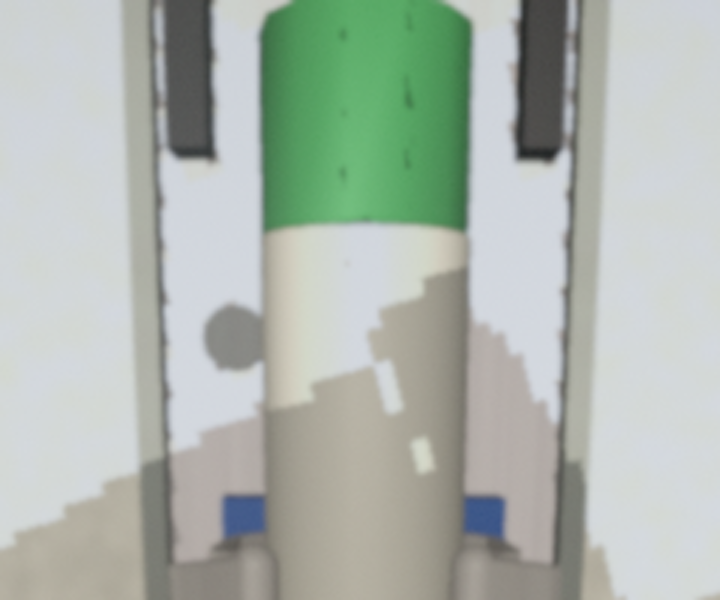

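View pics/cside12.png

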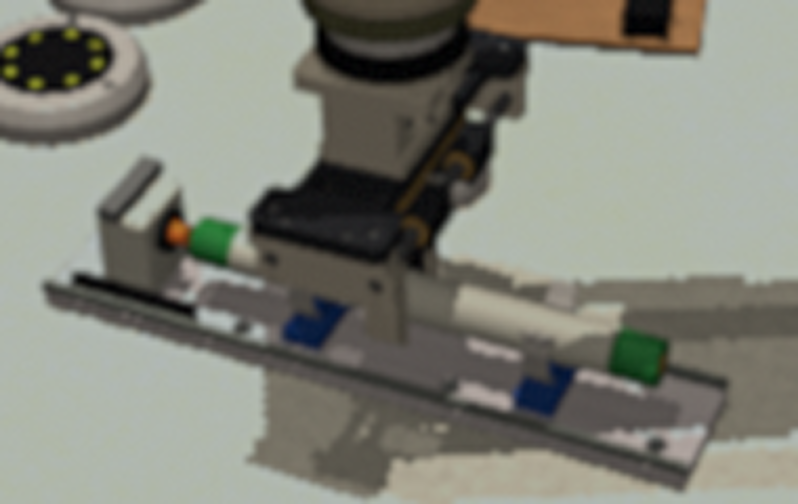

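>>> {"api": "move_arm", "payload": {
  "increments": [10, 3, 0, -1, 0, 0.3, 0, 10, 5, 0, -1, 0, 0.3, 0, 10, 7, 0, -1, 0, 0.3, 0]
}}

```text
time_s: 15.45
tool_pos: [0.5504, 0.1658, 0.0261]
tcp_rot: [3.138, 0.01, -0.273]
wrist_force: [-11.6, 3.8, 4.5]
grip_width: 0.27
```

```bash
python3 look.py 13 side
```

```text
15.5 [0.55077464 0.16567172 0.02609935] [ 3.13859461  0.00913781 -0.27267435] [-8.995416    3.24222189  3.06696108] [ 0.62471767  1.52543398 -0.05596658] 0.27412768294331225
rail x,lat 0.0219435446732939 0.00022198980390026636
F rail x,lat -9.541227741090738 0.684501942622822
```

View pics/cside13.png

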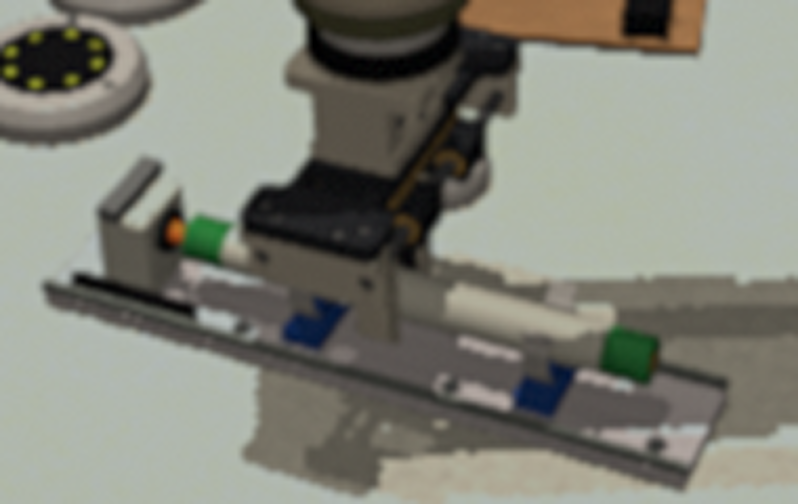

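>>> {"api": "move_arm", "payload": {
  "increments": [10, 3, 0, -1, 0, 0.2, 0, 10, 5, 0, -1, 0, 0.2, 0, 10, 7, 0, -1, 0, 0.2, 0]
}}

```text
time_s: 15.8
tool_pos: [0.554, 0.1648, 0.0261]
tcp_rot: [3.137, 0.013, -0.272]
wrist_force: [-14.4, 3.5, 8.3]
grip_width: 0.272
```

```bash
python3 look.py 14 side
```

```text
15.85 [0.55428159 0.16472755 0.02604246] [ 3.13756745  0.01262172 -0.27217221] [-12.0555133    3.47823793   6.31186441] [ 0.73744481  2.11712524 -0.03895477] 0.2691086069887819
rail x,lat 0.025576608221809696 0.0002631387199771183
F rail x,lat -12.552061786599658 0.08249902402758469
```

View pics/cside14.png

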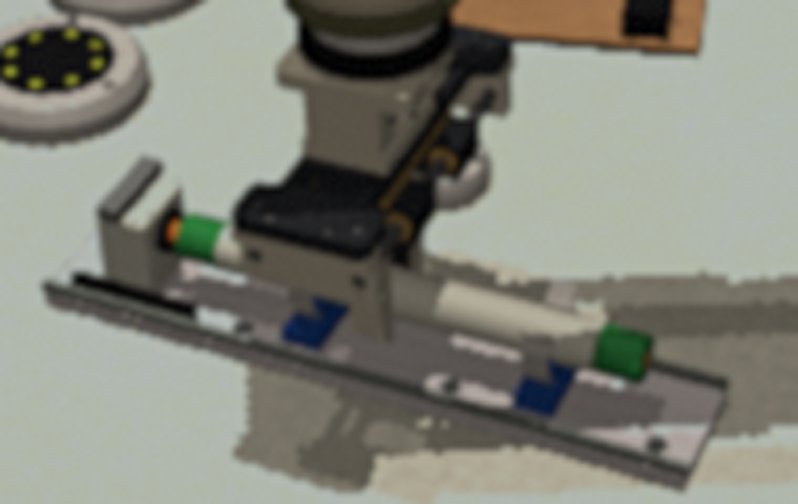

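>>> {"api": "move_arm", "payload": {
  "increments": [10, 3, 0, -1.5, 0.2, 0.6, 0, 10, 5, 0, -1.5, 0.2, 0.6, 0, 10, 6, 0, -1.5, 0.2, 0.6, 0]
}}

```text
time_s: 16.15
tool_pos: [0.5563, 0.1641, 0.0261]
tcp_rot: [3.14, 0.01, -0.272]
wrist_force: [-13.2, 4.0, 5.1]
grip_width: 0.272
```

```bash
python3 look.py 15 side
```

```text
16.2 [0.55648155 0.16409391 0.02608541] [ 3.13989087  0.00958311 -0.2716496 ] [-12.10700483   4.08622576   3.85912475] [ 0.76767614  2.11671745 -0.02005544] 0.26925581285386235
rail x,lat 0.02786688553005845 0.00024913296296913065
F rail x,lat -12.766412838343212 0.6540371013278801
```

View pics/cside15.png

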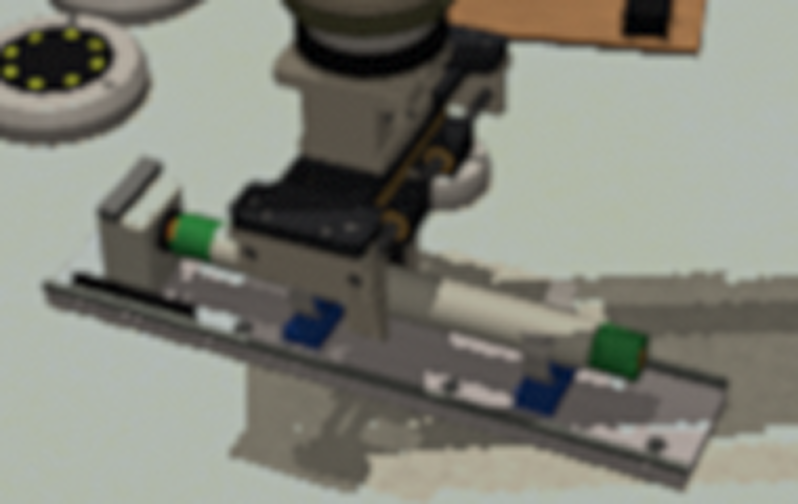

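>>> {"api": "move_arm", "payload": {
  "increments": [10, 3, 0, -1, 0, 0.4, 0, 10, 5, 0, -1, 0, 0.4, 0, 10, 6, 0, -1, 0, 0.4, 0]
}}

```text
time_s: 16.5
tool_pos: [0.5585, 0.1635, 0.026]
tcp_rot: [3.139, 0.011, -0.271]
wrist_force: [-16.1, 3.6, 9.0]
grip_width: 0.271
```

```bash
python3 look.py 16 side
```

```text
16.55 [0.55863251 0.16350566 0.02606055] [ 3.13865175  0.01025488 -0.27110594] [-14.59972126   3.78025719   7.50484608] [ 0.67526325  2.4618677  -0.02045231] 0.2685569460814497
rail x,lat 0.030097674569420786 0.000265560289237729
F rail x,lat -15.083981269907007 -0.316136787980402
```

View pics/cside16.png

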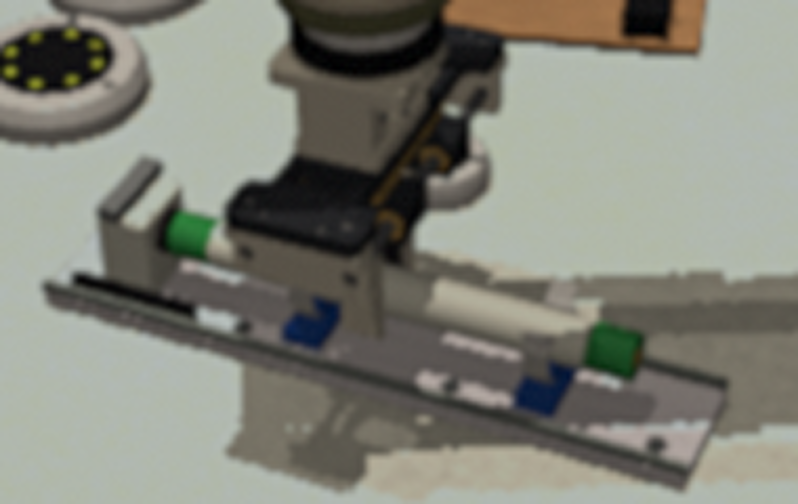

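>>> {"api": "move_arm", "payload": {
  "increments": [10, 3, 0, -1.5, 0, 0.4, 0, 10, 5, 0, -1.5, 0, 0.4, 0, 10, 6, 0, -1.5, 0, 0.4, 0]
}}

```text
time_s: 16.85
tool_pos: [0.5604, 0.1629, 0.026]
tcp_rot: [3.137, 0.011, -0.271]
wrist_force: [-14.5, 5.0, 6.8]
grip_width: 0.273
```

```bash
python3 look.py 17 side scene; python3 - <<'E'
from h import *
crop('pics/side17.png',255,255,80,60,10,'pics/z17.png')
crop('pics/scene17.png',340,200,80,60,10,'pics/zs17.png')
E
```

```text
16.95 [0.56053699 0.16289344 0.02605425] [ 3.13732     0.01122227 -0.2706256 ] [-13.50134762   4.28580072   5.53146153] [ 0.81540985  2.26005523 -0.01383834] 0.270487676387086
rail x,lat 0.032097599537469615 0.00019210276309124773
F rail x,lat -14.163249750089728 0.4683608941717692
```

View pics/z17.png

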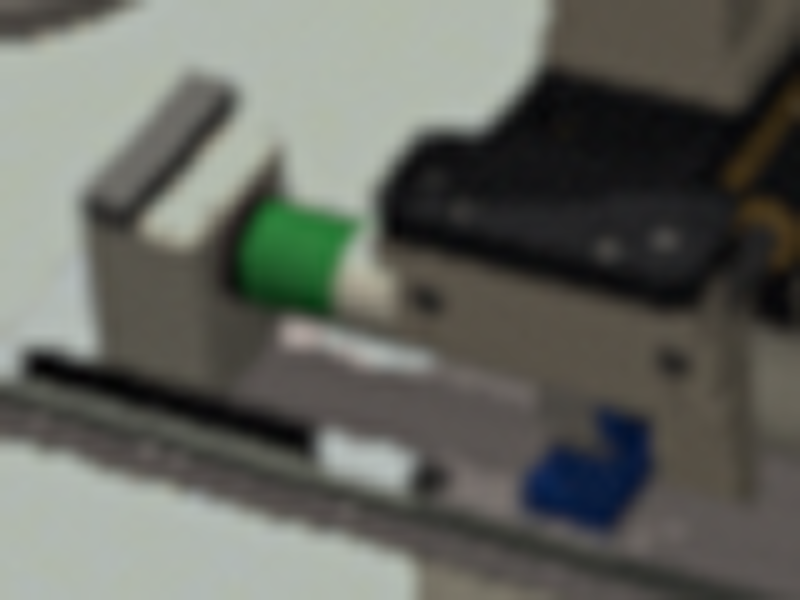

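View pics/zs17.png

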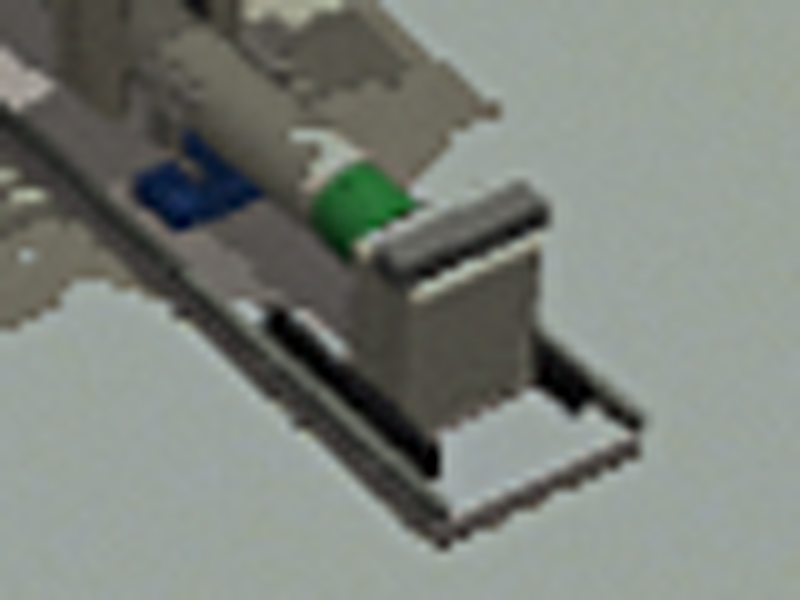

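>>> {"api": "move_arm", "payload": {
  "increments": [10, 3, 0, -1.5, 0.2, 0.4, 0, 10, 5, 0, -1.5, 0.2, 0.4, 0, 10, 6, 0, -1.5, 0.2, 0.4, 0]
}}

```text
time_s: 17.25
tool_pos: [0.5617, 0.1626, 0.026]
tcp_rot: [3.139, 0.014, -0.27]
wrist_force: [-18.9, 5.9, 10.2]
grip_width: 0.273
```

```bash
python3 look.py 18 side; python3 - <<'E'
from h import *
crop('pics/side18.png',255,255,80,60,10,'pics/z18.png')
E
```

```text
17.3 [0.56174023 0.16258503 0.02606045] [ 3.13937492  0.01381952 -0.27006316] [-16.89285843   5.3884661    8.5432497 ] [ 0.91013892  2.8564047  -0.1326914 ] 0.27432982862901695
rail x,lat 0.033339900731495495 0.00022118787169582085
F rail x,lat -17.728096979066667 0.6111282174749579
```

View pics/z18.png

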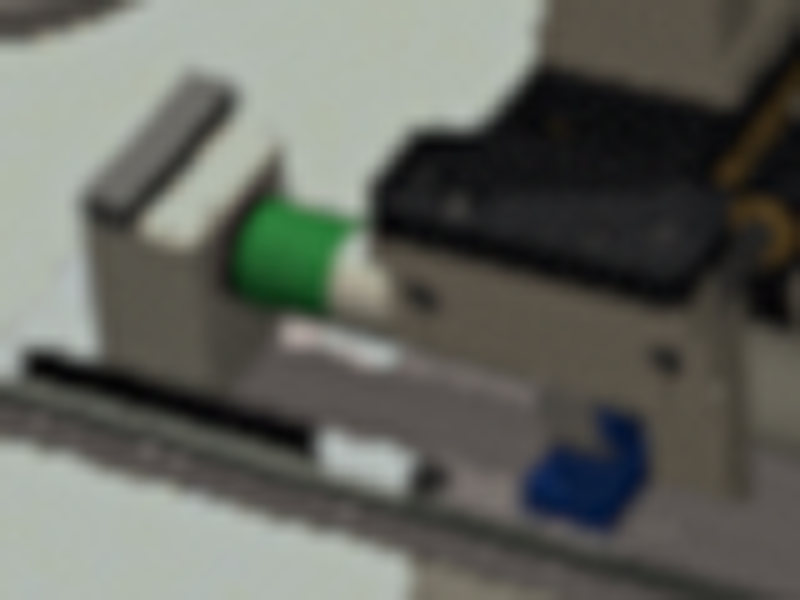

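>>> {"api": "move_arm", "payload": {
  "increments": [10, 3, 0, -2.5, 0, 0.6, 0, 10, 5, 0, -2.5, 0, 0.6, 0, 10, 6, 0, -2.5, 0, 0.6, 0]
}}

```text
time_s: 17.6
tool_pos: [0.5624, 0.1622, 0.0261]
tcp_rot: [3.138, 0.014, -0.269]
wrist_force: [-17.0, 8.1, 4.2]
grip_width: 0.267
```

```bash
python3 look.py 19 side wrist; python3 - <<'E'
from h import *
crop('pics/side19.png',255,255,80,60,10,'pics/z19.png')
E
```

```text
17.7 [0.56241003 0.16218995 0.02608798] [ 3.13747587  0.01380056 -0.26945569] [-15.92380407   5.77319277   2.55405514] [ 1.10826959  2.6693738  -0.1373522 ] 0.2703514448387945
rail x,lat 0.03409198193535018 2.2237604817539405e-05
F rail x,lat -16.899158561466166 1.24423373595884
```

View pics/z19.png

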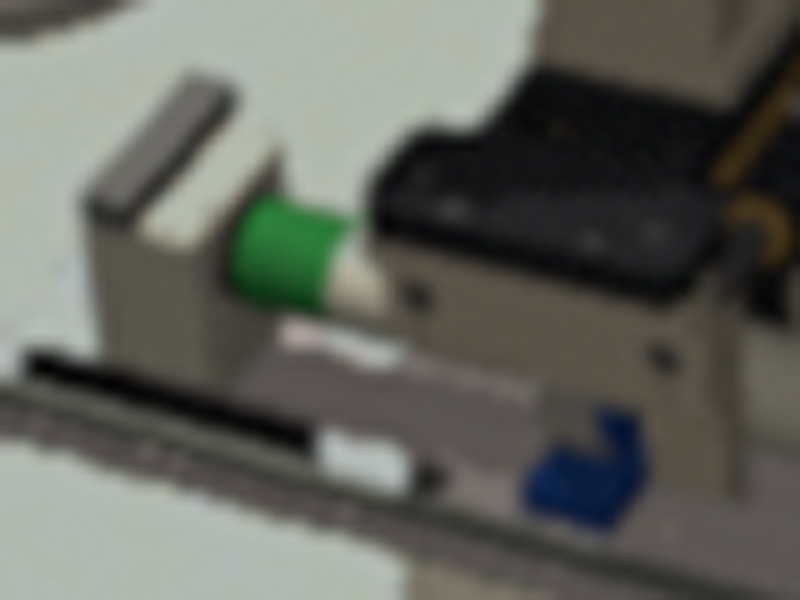

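View pics/wrist19.png

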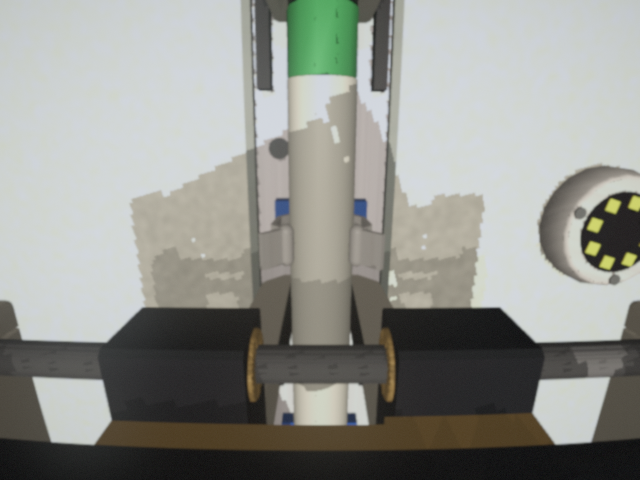

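>>> {"api": "move_arm", "payload": {
  "increments": [10, 1, 0, 0, 0, 0, 0, 10, 1, 0, 0, 0, 0, 0]
}}

```text
time_s: 17.9
tool_pos: [0.5622, 0.1623, 0.0261]
tcp_rot: [3.137, 0.016, -0.269]
wrist_force: [-6.9, 1.1, 5.0]
grip_width: 0.271
```

```bash
python3 look.py 20
```

```text
17.9 [0.56223377 0.16232206 0.02608907] [ 3.13702287  0.01624916 -0.26912803] [-6.92873125  1.14833839  5.03796161] [ 0.27409165  1.14522956 -0.10592959] 0.2713345622525231
rail x,lat 0.03388644433278729 0.00010169329205060064
F rail x,lat -6.983567895820922 -0.771836301303434
```

>>> {"api": "move_arm", "payload": {
  "increments": [45, 0, 0, 0, 0, 0, 0, 45, 0, 0, 0, 0, 0, 0, 45, 0, 0, 0, 0, 0, 0, 45, 0, 0, 0, 0, 0, 0]
}}

```text
time_s: 18.3
tool_pos: [0.5624, 0.1622, 0.0261]
tcp_rot: [3.137, 0.016, -0.269]
wrist_force: [-0.0, -0.2, -0.3]
grip_width: 0.449
```

```bash
python3 look.py 21 side wrist
```

```text
18.4 [0.56234043 0.1622183  0.0261006 ] [ 3.13699846  0.01613    -0.2692472 ] [-0.477771   -0.59285511  0.70849512] [ 0.10265177  0.1076221  -0.02661467] 0.4504533847423065
rail x,lat 0.034017278733812294 3.0677390204372074e-05
F rail x,lat -0.29942973841139914 -0.7003954112081394
```

View pics/wrist21.png

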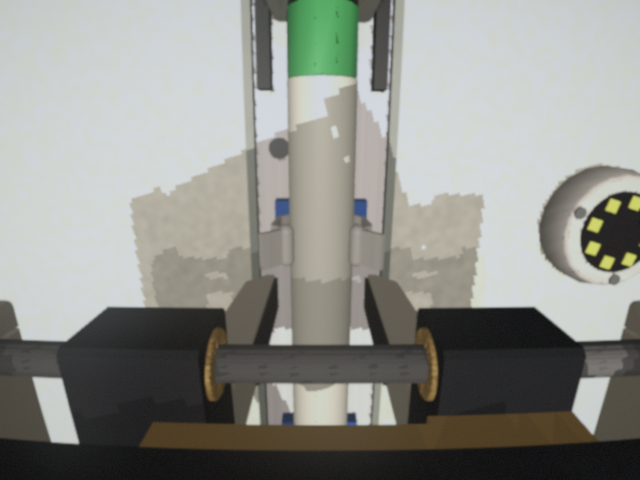

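>>> {"api": "move_arm", "payload": {
  "increments": [50, 0, 0, -10, 0, 0, 0, 50, 0, 0, -30, 0, 0, 0, 50, 0, 0, -60, 0, 0, 0, 50, 0, 0, -90, 0, 0, 0, 50, 0, 0, -120, 0, 0, 0, 50, 0, 0, -150, 0, 0, 0, 50, -40, 0, -170, 0, 0, 0, 50, -60, 0, -170, 0, 0, 0, 50, -60, 0, -170, 0, 0, 0, 50, -60, 0, -170, 0, 0, 0]
}}

```text
time_s: 19.4
tool_pos: [0.5076, 0.1783, 0.1977]
tcp_rot: [3.137, 0.015, -0.269]
wrist_force: [-0.4, -1.1, 0.7]
grip_width: 0.5
```

```bash
python3 look.py 22 side wrist scene; python3 ov.py 22 22;python3 - <<'E'
from h import *
crop('pics/wrist22.png',220,0,200,150,4,'pics/zw22.png')
E
```

```text
19.55 [0.50778228 0.17782103 0.19671727] [ 3.13663186  0.01643283 -0.26974637] [ 0.28011002  0.12365395 -0.44229663] [ 0.14066913  0.08501503 -0.005494  ] 0.5028459372985647
rail x,lat -0.022750562808350885 0.00027085457207187344
F rail x,lat 0.23623572647171862 0.19498856422875716
```

View pics/ov22.png

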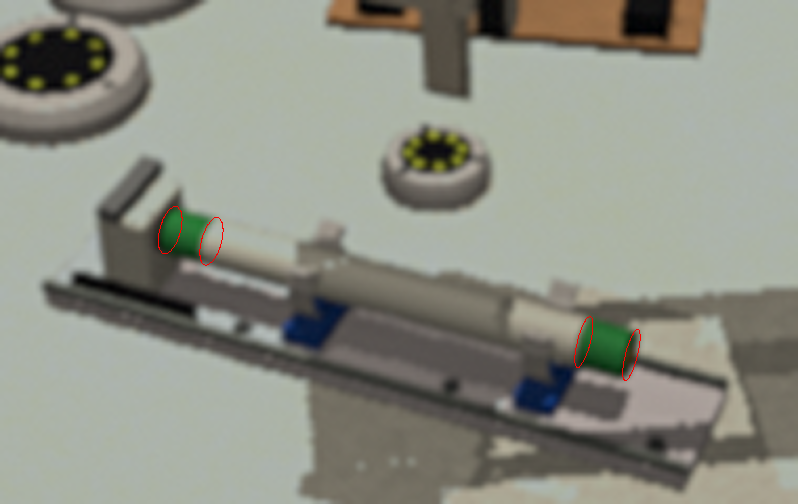

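View pics/wrist22.png

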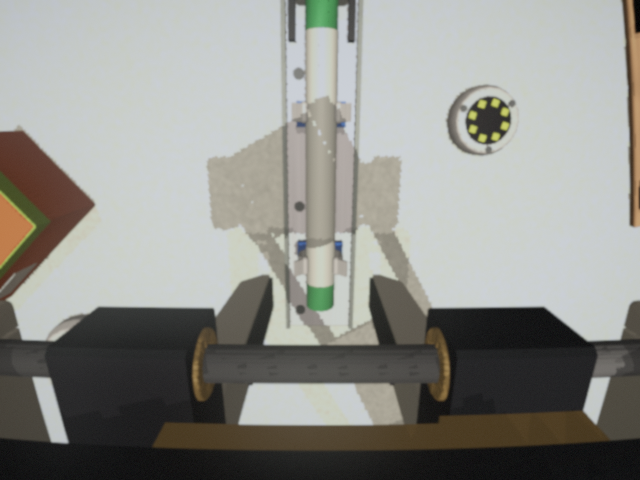

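View pics/scene22.png

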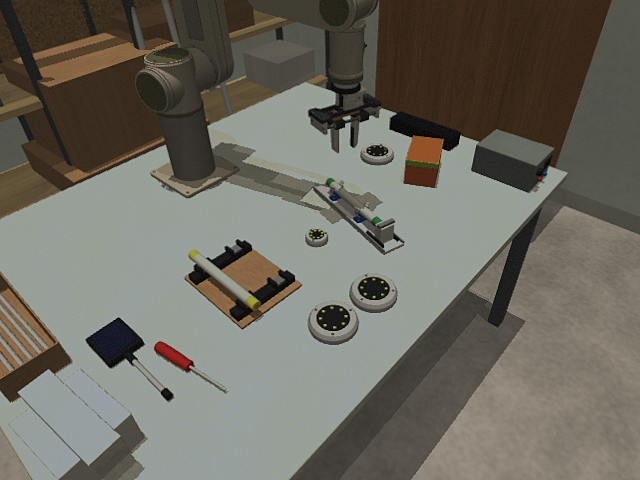

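View pics/zw22.png

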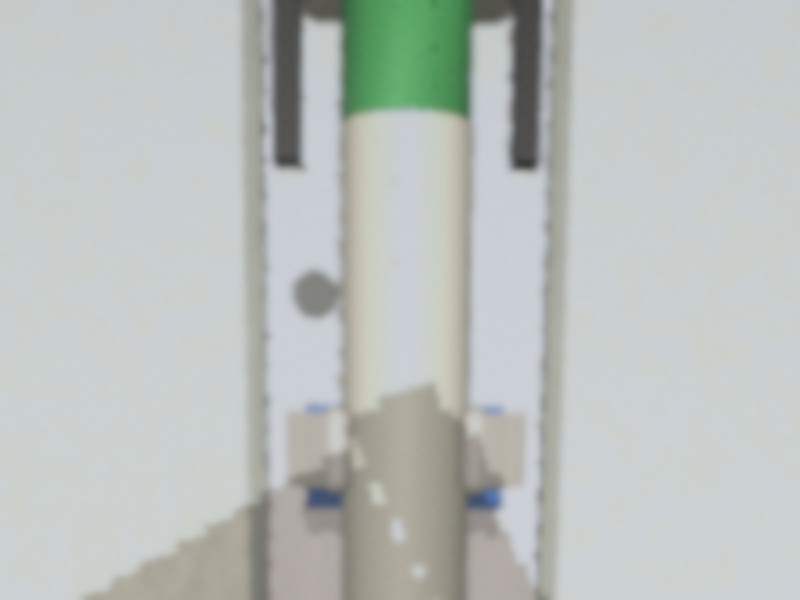

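>>> {"api": "move_arm", "payload": {
  "increments": [50, 40, 0, 0, 0, 0, 0, 50, 80, 0, 0, 0, 0, 0, 50, 105, 0, 0, 0, 0, 0, 50, 110, 0, 0, 0, 0, 0, 50, 110, 0, 0, 0, 0, 0]
}}

```text
time_s: 20.05
tool_pos: [0.6141, 0.1478, 0.1937]
tcp_rot: [3.136, 0.018, -0.271]
wrist_force: [-0.9, 0.5, -0.3]
grip_width: 0.501
```

```bash
python3 look.py 23 wrist; python3 - <<'E'
from h import *
crop('pics/wrist23.png',240,30,160,120,5,'pics/zw23.png')
E
```

```text
20.1 [0.6134016  0.1483304  0.19397254] [ 3.13608004  0.01822818 -0.27032281] [0.18046738 0.90919581 0.15431162] [ 0.05205243  0.11273697 -0.01921622] 0.4990665993075532
rail x,lat 0.08695280581942708 0.0004942058016644893
F rail x,lat -0.07260197994718934 0.9244622213198416
```

View pics/zw23.png

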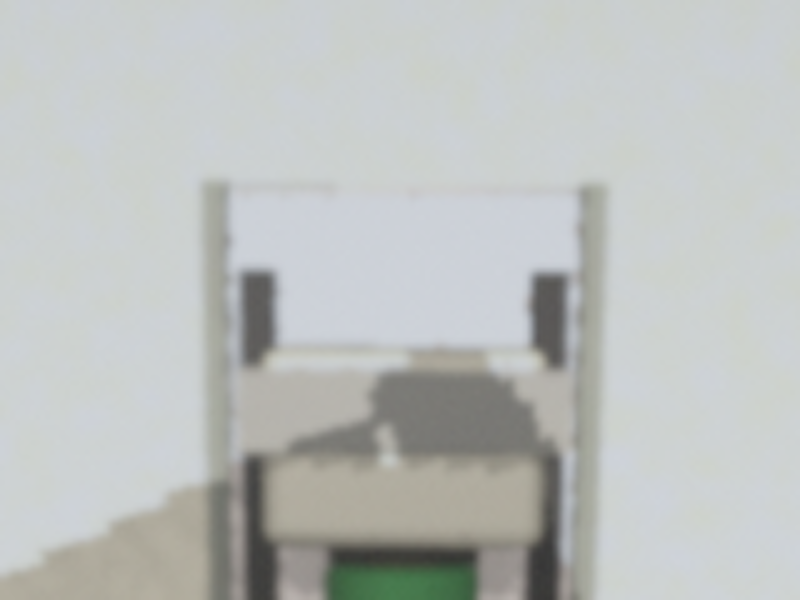

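```bash
python3 - <<'E'
from h import *
crop('pics/wrist23.png',280,110,80,60,10,'pics/zw23b.png')
crop('pics/wrist9.png',280,0,80,60,10,'pics/zw9b.png')
E
```

```text
(no output)
```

View pics/zw23b.png

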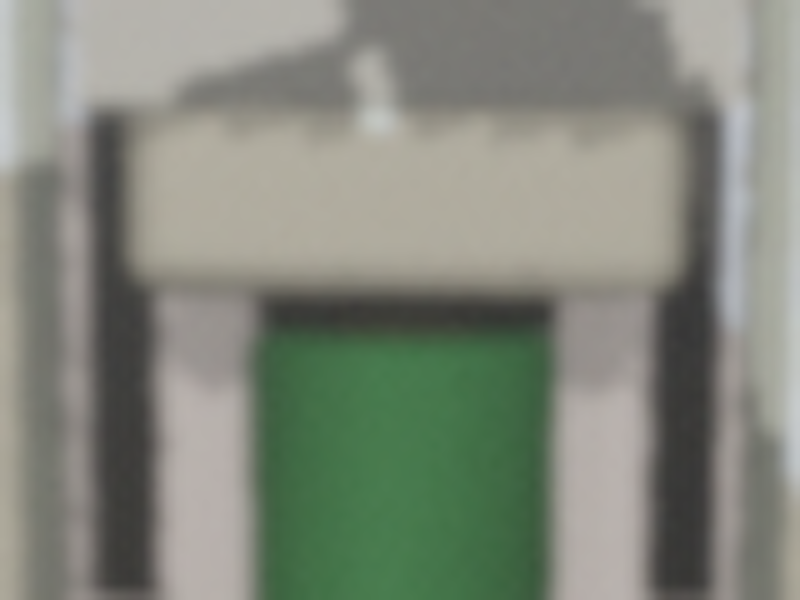

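View pics/zw9b.png

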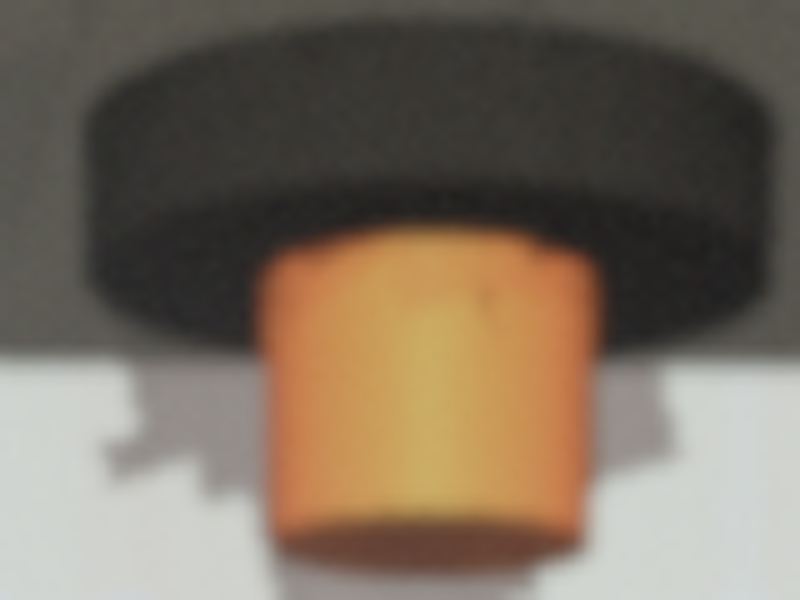

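```bash
python3 -c "
from bench import env
print(env.hand_in())"
```

```text
the job is handed in; nothing more can be done
None
```

I fitted the green-capped tube into both spring clips and slid it onto the rubber buffer, then let go and handed the job in at about 20 s of the 72 s allowed.

- **Snapping in:** The tube went into clip0 first, at about 13 N at most. I regripped nearer clip1 and pressed that end in at about 9 N. At that point the tube's centre was at about rail x = -23 mm. That is about 3 mm short of the -27 mm I aimed for, but the tube's front was still about 30 mm short of the pin.
- **Sliding:** I regripped near the middle and slid the tube about 45 mm to a final centre of about x = +22 mm. The push along the rail peaked at about 20 N, with some downward press (up to about 14 N) that I kept correcting. The total push stayed under the 30 N limit.
- **At the buffer:** The push rose from about 13 N with the pin nearly in to about 17 N while the motion shrank, which suggests the buffer was compressed 1 to 2 mm.

**Last checks after release:**
- The tube did not move back.
- The side view shows it level in both clips at seated height.
- The close wrist view shows the green end against the black buffer, with no gap and no orange visible.
- The other tube is still in the cradle, nothing else looked disturbed, and the gripper was empty and clear.

No check failed. My two estimates of where the buffer's front lies differ by about 4 mm (149 and 153 mm), so I relied on the force and the close view instead.

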